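# Put the utensils away and latch the drawer

### The arm

A 6-joint arm with a two-finger parallel gripper is mounted at the origin on the work surface. World frame = base frame: x ahead of the robot, y to its left, z up, the work surface at z = 0. Lengths are in mm, angles in rad, forces in N, time in s.
With the tool pointing down it reaches from about 425 to 925 mm from the base axis. Payload 12.5 kg.
Tool frame: the origin (TCP) lies midway between the tips of the shut fingers; the grasp point (between the pads) lies 19 mm behind it; x points along the fingers, y is the direction in which the jaws open and shut, and the axes are right-handed (so a half turn about x gives the same grasp; the last joint's range is limited). The gripper opens to 85 mm and grips with 20 to 120 N. Pads are 22 mm wide; open, the fingers measure 114 mm over their backs; the gripper's body (76 mm by 85 mm) begins 54 mm behind the grasp point. The pads swing forward as they close: fully open they stand 13 mm farther back than shut.
Start: joints at [-1.265, 0.491, 1.559, -0, 1.092, -0.106], TCP at [250.186, -572.758, 231.327] pointing down, gripper open.
Joint ranges: [-3.1, 3.1], [-0.84, 2.19], [0.05, 2.79], [-1.13, 4.28], [0.06, 2.93], [-2.69, 2.69]. Speed limits (rad/s): [2.22, 2.22, 2.79, 3.14, 3.14, 3.14].

### API

Orientations are given as [roll, pitch, yaw] about the fixed x, y, z axes, in that order (R = Rz(yaw) Ry(pitch) Rx(roll)).
In Python, from rig import env, cams, ticket gives the robot as it stands.
- The arm moves only by the tool step_arm, never from a script. Its argument "plan" is a list that holds one entry, the list of rows, each a list of 7 numbers: the shift along the tool's x, y, z in m, then the turn, a rotation vector about the tool's x, y, z in degrees, then the closure, from -1 (fully open) to 1 (shut). In form: [[[x, y, z, wx, wy, wz, fingers], ...]]. A call has 1 to 12 rows; each row shifts and turns the commanded pose from where the row before left it, along the tool's axes as they then stand; what a row does not reach is not made up. A row lasts 1/8 s, in which the tool goes at most 62.5 mm and 10.7 degrees, less where a joint would pass 70% of its speed; a pose out of reach is approached as far as the arm can. A call is refused whole if a number of a shift passes 0.0625 or a number of a turn 10.7, either way. A call with a gripper value outside its range is refused whole. The fingers move at their own pace and stop on an object; "squeeze" is the grip in N (left out, the last holds). Time passes only in rows, so rows that do not move let the fingers close. It gives the time, the measured TCP pose, the force and the opening at its end, in the units of the state.
- env.read_state(): the state, without advancing time (a new reading comes with each control period).
- cams.grab_frame(name): name is "scene" or "top" or "wrist"; returns the picture (480x640x3 uint8, blue, green, red); there is no depth.
- cams.get_calibration(name): a dict with "camera_matrix" (3x3 intrinsics, pixels), "origin" and "attitude" of the camera in the world. Camera axes: x right, y down, z forward; pixel columns grow to the right and rows downward; lengths in mm; the calibration is good to about 2 mm. A picture is of the moment at which its call begins: read the wrist's pose just before it. get_calibration takes no time and is no camera call; for the wrist camera it gives the pose at the moment of the call.
- ticket.sign_off(): hands the job in, once; it reports no verdict.
The state is a dict: "t": time; "joints": joint angles; "joint_vel": joint speeds; "effort": joint torques, N m; "tool_pos": TCP position; "ee_rot": TCP orientation; "ft_force": force on the tool from outside, world axes, zero at the start; "torque": the same for the moment, N m; "grip_width": opening from 0.0 (shut) to 1.0 (fully open).
Only numpy, scipy, OpenCV 4.12 (cv2) and the standard library are available. Lean on these libraries where they do the work, as an engineer would, in place of code of your own. Each camera call takes 0.05 s, during which the arm holds its last target.

### The job

Clear the loose utensils from the counter into the wooden drawer unit: turn its latch fully free, pull the drawer well open, and lay every turner, brush, tongs and scoop that is out (three or four of them) inside while it stays open. Then slide the drawer fully home and turn the latch all the way back across its front; leave the small cup and the sauce bottle standing where they are.

Things in the scene. Friction and masses are not known exactly. Their poses are not given: they have to be found in the camera images.
- unit_front (a point): Middle of the front edge of the top board (on its upper face, 100 mm above the counter) of the low wooden drawer unit, which is fixed on the counter: 290 deep, 340 wide, 100 mm high, with one drawer that slides out towards the robot. x = from front to back, y = to the left seen from the robot, z up. The top board is 12 mm thick.
- unit_drawer0 (a joint): The drawer. Value in m: 0 = fully home, 0.205 = fully out along -x of the unit; stays where left (about 1 N friction). Front face 334 mm wide, 13 to 86 mm above the counter, 15 mm in front of unit_front when home. Inside 298 mm wide, 245 mm long; floor 22 mm, wall tops 78 mm above the counter, walls 6 mm thick. Only the part that is out is open above.
- drawer_floor (a point): Middle of the front end of the drawer's inner floor, 22 mm above the counter, at the inner face of the front wall; moves with the drawer. Axes as the unit: x to the drawer's back, y left, z up. The inside runs from x = 0 to 245 mm. The front edge of the unit's top board stands at x = (drawer value - 0.006) m in this frame.
- unit_drawer0_handle (a point): Middle of the drawer's handle, a straight level steel bar 120 mm long along y of the unit, 11 mm thick, its axis 35 mm in front of the drawer's front face, 62 mm above the counter (38 mm below the unit's top). Moves with the drawer; axes as the unit.
- latch (a joint): Stiff gate latch on a 30 mm steel post at the unit's left front corner. Value in rad: 0 = locked, steel tongue (60 mm from the axis, 72 to 84 mm up) lies across the drawer's front and holds it against a light pull (4 N); 1.5 = free, tongue points to the robot; clear of the drawer from 1.25. Grows clockwise seen from above, vertical axis, stops at 0 and 1.5, stays where left (friction 0.2 N m).
- latch_grip (a point): Grip point on the latch's axis, 128 mm above the counter, in the middle of its upright black grip bar: 56 mm long, 14 mm thick, 109 to 143 mm above the counter. Its y axis lies along the bar, the tongue points along -y; its yaw is the unit's yaw minus the latch's value.
- turner: Dark wooden turner lying flat, 146 mm long along its x: handle 90 x 18 x 18 mm (x from -73 to 17), then a flat blade 56 x 50 mm, 7 mm thick (x from 17 to 73). Origin: middle of its length, on the underside; z up. May be absent.
- brush: Pastry brush lying flat, 145 mm long along its x: wooden handle 95 x 24 x 16 mm (x from -72 to 22), steel ferrule 38 mm wide, pale bristles 34 mm wide to x = 72. Origin: middle of its length, on the underside; z up. May be absent.
- tongs: Small steel serving tongs, closed and rigid, 144 mm long along x, 28 mm wide over the arms (34 mm at the tip), 20 mm high. Origin: middle of its length, on the underside; z up. May be absent.
- scoop: Steel measuring scoop, 143 mm long: cup 50 mm across, 30 mm high, centred at x = 44; flat handle 16 mm wide, 12 to 26 mm above the underside, from x = -73 to the cup, with a small foot at its end. It is heaviest near the cup (centre of mass about x = 24). Origin: on the underside, 73 mm from the handle's end; z up. May be absent.
- mug: Bystander, to be left alone: small white handleless cup, 44 mm across, 60 mm high, standing among the utensils. Origin: centre of its underside.
- sauce: Bystander, to be left alone: brown glass bottle, 60 mm across, 190 mm high. Origin: centre of its underside.

How it is judged (in metres and radians):
On the way, in this order (a step that is already met when the one before it is completed fails the run):
1. the latch is turned free (value of joint latch above 1.25 rad), for 0.2 s.
2. the drawer is pulled open, at least 13 cm (value of joint unit_drawer0 above 0.13 m), for 0.2 s.
3. all utensils lie in the drawer while it is still open (value of joint unit_drawer0 above 0.1 m and x of turner in the frame of drawer_floor between -0.005 and 0.25 m and y of turner in the frame of drawer_floor between -0.15 and 0.15 m and z of turner in the frame of drawer_floor between -0.01 and 0.05 m and x of brush in the frame of drawer_floor between -0.005 and 0.25 m and y of brush in the frame of drawer_floor between -0.15 and 0.15 m and z of brush in the frame of drawer_floor between -0.01 and 0.05 m and x of tongs in the frame of drawer_floor between -0.005 and 0.25 m and y of tongs in the frame of drawer_floor between -0.15 and 0.15 m and z of tongs in the frame of drawer_floor between -0.01 and 0.05 m and x of scoop in the frame of drawer_floor between -0.005 and 0.25 m and y of scoop in the frame of drawer_floor between -0.15 and 0.15 m and z of scoop in the frame of drawer_floor between -0.01 and 0.05 m), for 0.2 s.
4. the drawer is slid home with all utensils inside (value of joint unit_drawer0 below 0.006 m and x of turner in the frame of drawer_floor between -0.005 and 0.25 m and y of turner in the frame of drawer_floor between -0.15 and 0.15 m and z of turner in the frame of drawer_floor between -0.01 and 0.05 m and x of brush in the frame of drawer_floor between -0.005 and 0.25 m and y of brush in the frame of drawer_floor between -0.15 and 0.15 m and z of brush in the frame of drawer_floor between -0.01 and 0.05 m and x of tongs in the frame of drawer_floor between -0.005 and 0.25 m and y of tongs in the frame of drawer_floor between -0.15 and 0.15 m and z of tongs in the frame of drawer_floor between -0.01 and 0.05 m and x of scoop in the frame of drawer_floor between -0.005 and 0.25 m and y of scoop in the frame of drawer_floor between -0.15 and 0.15 m and z of scoop in the frame of drawer_floor between -0.01 and 0.05 m), for 0.2 s.
5. the latch is turned back to lock the drawer (value of joint latch below 0.2 rad and value of joint unit_drawer0 below 0.006 m), for 0.2 s.
At the end, for the whole second after the job is handed in: The drawer is home within 6 mm, the latch within 0.2 rad of its locked stop, and every utensil present lies at rest inside the drawer (all of step 5 and x of turner in the frame of drawer_floor between -0.005 and 0.25 m and y of turner in the frame of drawer_floor between -0.15 and 0.15 m and z of turner in the frame of drawer_floor between -0.01 and 0.05 m and x of brush in the frame of drawer_floor between -0.005 and 0.25 m and y of brush in the frame of drawer_floor between -0.15 and 0.15 m and z of brush in the frame of drawer_floor between -0.01 and 0.05 m and x of tongs in the frame of drawer_floor between -0.005 and 0.25 m and y of tongs in the frame of drawer_floor between -0.15 and 0.15 m and z of tongs in the frame of drawer_floor between -0.01 and 0.05 m and x of scoop in the frame of drawer_floor between -0.005 and 0.25 m and y of scoop in the frame of drawer_floor between -0.15 and 0.15 m and z of scoop in the frame of drawer_floor between -0.01 and 0.05 m and linear speed of each of turner, brush, tongs, scoop below 0.02 m/s); the robot touches nothing.
It fails at once if the mug is shoved more than 5 cm or knocked over (distance of mug from where it was at the start of the episode above 0.05 m or angle between mug's own z axis and vertical above 0.6 rad).
It fails at once if the sauce is shoved more than 5 cm or knocked over (distance of sauce from where it was at the start of the episode above 0.05 m or angle between sauce's own z axis and vertical above 0.6 rad).
Of turner, brush, tongs, scoop only 3 to 4 are there at a start; the rules pass over those that are not, and their reading is None.
At some moment in a run one of turner, brush, tongs, scoop may be knocked a few centimetres aside while the robot is not near it.
Once in a run the grip may slacken for a moment while it holds something.
It also fails if it takes over 210 s, if anything falls off the work surface, if the arm or the gripper's body presses on something with over 40 N, if the wrist force passes 120 N, or if a joint passes its speed limit or range.

## Working session

There is one attempt and no reset: what is moved stays moved. The work goes in short steps, Python scripts to look and compute and a tool call to move; the robot and the scene stay as the last step left them, time stands still between calls to the robot, and variables do not carry over. Pictures are saved under pics/ and viewed, and the job is handed in when it is done.

Besides the shell and the picture viewer there is one more tool, called after "Call:" as name(argument=value, ...), one argument or row to a line, values as JSON. step_arm: Moves the arm, as the interface text tells. Its arguments: {"type":"object","properties":{"plan":{"type":"array","items":{"type":"array","items":{"type":"array","items":{"type":"number"}}}},"squeeze":{"type":"number"}},"required":["plan"]}

```bash
ls; mkdir -p pics
python3 - <<'E'
from rig import env,cams
import cv2
print(env.read_state())
for n in ['scene','top','wrist']:
    print(n,cams.get_calibration(n)); cv2.imwrite(f'pics/a_{n}.png',cams.grab_frame(n))
E
```

```text
pics
{'t': 0.0, 'joints': array([-1.26461792e+00,  4.91582780e-01,  1.55946285e+00,  2.08745087e-05,
        1.09169876e+00, -1.05628680e-01]), 'joint_vel': array([-0.00060405, -0.00136819, -0.00085653,  0.00076255,  0.00031483,
        0.00042327]), 'effort': array([-1.79057817e-03, -6.18459535e+01, -2.61593717e+01, -1.65093561e-04,
        4.11841276e-03,  7.20141600e-06]), 'tool_pos': array([ 250.10516646, -572.52465639,  230.70870004]), 'ee_rot': array([-1.69249784,  1.56964445,  1.86089227]), 'ft_force': array([ 0.04729219, -0.3121736 , -0.31184502]), 'torque': array([ 0.02042293, -0.00049279,  0.0068603 ]), 'grip_width': 1.0006372534167258}
scene {'camera_matrix': array([[621.11176347,   0.        , 327.41471955],
       [  0.        , 621.11176347, 235.5053449 ],
       [  0.        ,   0.        ,   1.        ]]), 'origin': array([1423.63413222, -631.59403766, 1047.17127254]), 'attitude': array([-2.30310864,  0.00620546,  0.92140931])}
top {'camera_matrix': array([[560.44507471,   0.        , 325.89822302],
       [  0.        , 560.44507471, 244.89863594],
       [  0.        ,   0.        ,   1.        ]]), 'origin': array([ 472.10076855,   -8.19903787, 1344.50588686]), 'attitude': array([-3.04649395,  0.01348437, -1.57516167])}
wrist {'camera_matrix': array([[362.57404729,   0.        , 326.56901088],
       [  0.        , 362.57404729, 238.63620459],
       [  0.        ,   0.        ,   1.        ]]), 'origin': array([ 318.70280629, -541.31498852,  374.45625098]), 'attitude': array([ 2.83965606e+00,  7.33408649e-04, -1.15847577e+00])}
```

View pics/a_scene.png

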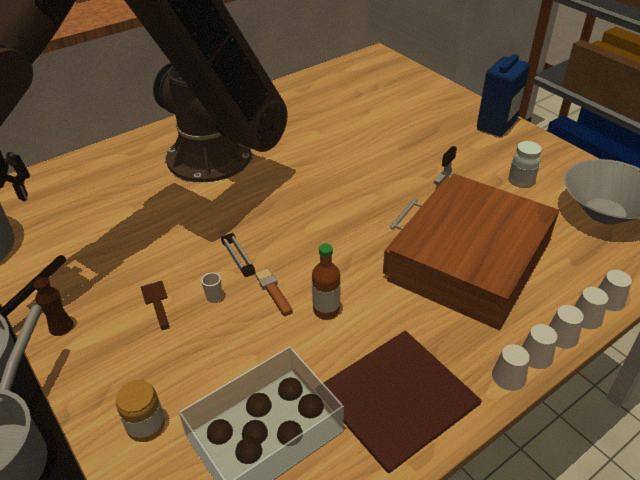

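View pics/a_top.png

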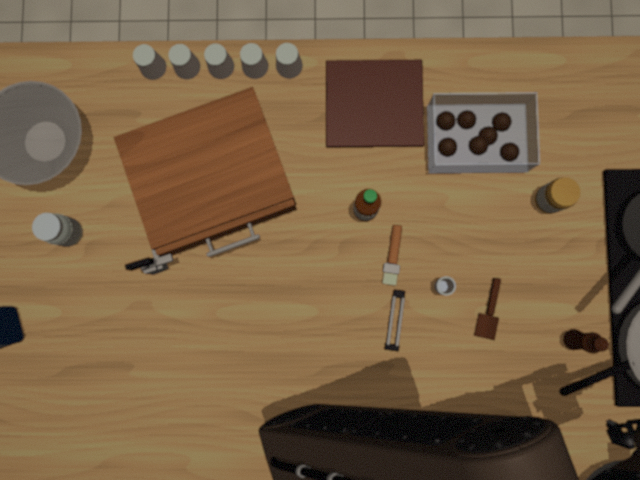

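View pics/a_wrist.png

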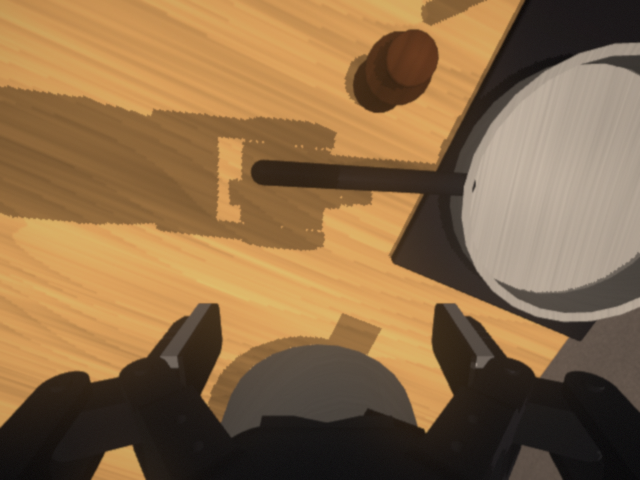

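```bash
cat > h.py <<'E'
import numpy as np,cv2
from scipy.spatial.transform import Rotation as R
from rig import env,cams
def rot(a): return R.from_euler('xyz',a).as_matrix()
def p2w(cal,uv,z):
    K=np.array(cal['camera_matrix']);r=rot(cal['attitude'])@np.linalg.inv(K)@np.array([uv[0],uv[1],1.])
    o=np.array(cal['origin']);return o+r*(z-o[2])/r[2]
def w2p(cal,p):
    K=np.array(cal['camera_matrix']);c=rot(cal['attitude']).T@(np.array(p)-cal['origin']);q=K@c;return q[:2]/q[2]
E
python3 - <<'E'
from h import *
im=cv2.imread('pics/a_top.png')
a=cv2.resize(im[70:290,100:310],None,fx=3.6,fy=2.7*1.0,interpolation=cv2.INTER_CUBIC)
cv2.imwrite('pics/a_top_u.png',cv2.resize(im[80:290,100:310],(600,600),interpolation=cv2.INTER_CUBIC))
cv2.imwrite('pics/a_top_t.png',cv2.resize(im[180:360,340:520],(600,600),interpolation=cv2.INTER_CUBIC))
c=cams.get_calibration('top')
for uv in [(117,139),(252,89),(294,200),(157,250)]: print(p2w(c,uv,100).round())
E
```

```text
[837. 484. 100.]
[951. 176. 100.]
[693.  79. 100.]
[582. 386. 100.]
```

View pics/a_top_u.png

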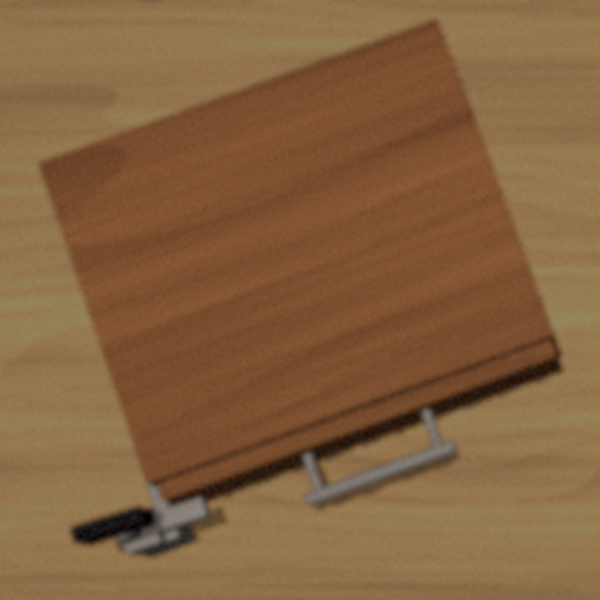

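View pics/a_top_t.png

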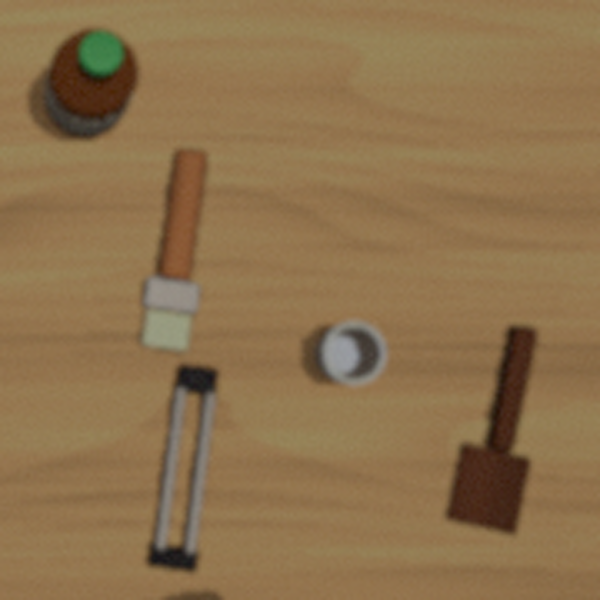

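Run:
```python
from h import *
c=cams.get_calibration('top')
zu=lambda p:(100+p[0]*.35,80+p[1]*.35); zt=lambda p:(340+p[0]*.3,180+p[1]*.3)
P=[p2w(c,zu(p),100)[:2] for p in [(152,485),(553,338),(437,20),(40,162)]]
P=np.array(P);print(P.round(1))
L=np.array([(0,170),(0,-170),(290,-170),(290,170)],float)
a=L-L.mean(0);b=P-P.mean(0)
yaw=np.arctan2((a[:,0]*b[:,1]-a[:,1]*b[:,0]).sum(),(a*b).sum())
Rm=np.array([[np.cos(yaw),-np.sin(yaw)],[np.sin(yaw),np.cos(yaw)]])
t=P.mean(0)-Rm@L.mean(0);print('yaw',yaw,np.degrees(yaw),'front',t,'res',(P-(L@Rm.T+t)).round(1))
print('handle ends',[p2w(c,zu(p),67).round(1) for p in [(312,500),(455,449)]],'pred mid',Rm@[-50,0]+t)
print('grip ends',[p2w(c,zu(p),140).round(1) for p in [(75,535),(155,518)]])
for n,p,z in [('brush',(190,152),16),('brush',(165,349),14),('tongs',(199,367),20),('tongs',(172,568),20),('turner',(522,328),18),('turner',(482,524),7),('mug',(353,353),60),('sauce',(102,53),190)]:
    print(n,p2w(c,zt(p),z).round(1))
```

```text
[[582.2 394.7]
 [696.6  80.4]
 [956.1 174. ]
 [841.9 491.1]]
yaw 0.3488507090313512 19.987673307642734 front [632.95214603 235.50024604] res [[ 7.3 -0.6]
 [ 5.6  4.7]
 [-7.5 -0.8]
 [-5.4 -3.3]]
handle ends [array([572.3, 276.2,  67. ]), array([612.8, 161.5,  67. ])] pred mid [585.96383695 218.40934761]
grip ends [array([541. , 439.3, 140. ]), array([553.6, 378.8, 140. ])]
brush [ 644.2 -160.6   16. ]
brush [ 503.7 -140.9   14. ]
tongs [ 490.8 -164.    20. ]
tongs [ 350.9 -142.8   20. ]
turner [ 517.2 -392.5   18. ]
turner [ 379.6 -363.     7. ]
mug [ 499.3 -264.6   60. ]
sauce [684.4 -86.8 190. ]
```

```bash
cat >> h.py <<'E'
def pose():
    s=env.read_state();Rm=rot(s['ee_rot']);return np.array(s['tool_pos']),Rm,s
def go(pos,yawdeg=None,g=None,zfirst=None):
    """print tool-frame shift (mm, at present orientation) and wx for a tool-down target; yawdeg=world heading of tool y (mod 180)"""
    p,Rm,s=pose()
    cur=np.degrees(np.arctan2(Rm[1,1],Rm[0,1]))
    d=np.array(pos,float)-p
    sh=Rm.T@d
    msg=f"tcp {p.round(1)} yheading {cur:.1f} j6 {s['joints'][5]:.2f} shift(tool mm) {sh.round(1)}"
    if yawdeg is not None:
        for k in (-180,0,180):
            dy=(yawdeg+k-cur+540)%360-180
            if abs(dy)<=90.01 or True:
                msg+=f" | dyaw {dy:.1f} => wx {-dy:.1f} (j6~{s['joints'][5]-np.radians(dy):.2f}?)"
    # residual tilt
    zx=Rm.T@np.array([0,0,-1.]);tilt=np.degrees(np.cross([1,0,0],zx))
    msg+=f" tilt fix {tilt.round(2)}"
    print(msg)
E
python3 - <<'E'
from h import *
p,Rm,s=pose();print(Rm.round(3),s['ft_force'])
go((620,0,300),0)
E
```

```text
[[-0.     0.4   -0.916]
 [ 0.001 -0.916 -0.4  ]
 [-1.    -0.001 -0.   ]] [ 0.04649636 -0.5986301   0.03267877]
tcp [ 250.1 -572.6  230.9] yheading -66.4 j6 -0.11 shift(tool mm) [ -68.8 -376.8 -568.1] | dyaw -113.6 => wx 113.6 (j6~1.88?) | dyaw 66.4 => wx -66.4 (j6~-1.26?) | dyaw -113.6 => wx 113.6 (j6~1.88?) tilt fix [ 0.   -0.01  0.05]
```

Call:
step_arm(
  plan=[
    [[-0.006,-0.0314,-0.0473,0,0,0,-1],[-0.006,-0.0314,-0.0473,0,0,0,-1],[-0.006,-0.0314,-0.0473,0,0,0,-1],[-0.006,-0.0314,-0.0473,0,0,0,-1],[-0.006,-0.0314,-0.0473,0,0,0,-1],[-0.006,-0.0314,-0.0473,0,0,0,-1],[-0.006,-0.0314,-0.0473,0,0,0,-1],[-0.006,-0.0314,-0.0473,0,0,0,-1],[-0.006,-0.0314,-0.0473,0,0,0,-1],[-0.006,-0.0314,-0.0473,0,0,0,-1],[-0.006,-0.0314,-0.0473,0,0,0,-1],[-0.006,-0.0314,-0.0473,0,0,0,-1]],
  ],
)

```text
t: 1.65
tool_pos: [620.3, 1.5, 303.3]
ee_rot: [0.214, 1.571, -2.516]
ft_force: [-0.2, -0.4, 0.7]
grip_width: 1.0
```

Call:
step_arm(
  plan=[
    [[0,0,0,-10.7,0,0,-1],[0,0,0,-10.7,0,0,-1],[0,0,0,-10.7,0,0,-1],[0,0,0,-10.7,0,0,-1],[0,0,0,-10.7,0,0,-1],[0,0,0,-10.7,0,0,-1],[0,0,0,-10.7,0,0,-1],[0,0,0,-10.7,0,0,-1],[0,0,0,0,0,0,-1]],
  ],
)

```text
t: 2.78
tool_pos: [619.4, -0.3, 303.0]
ee_rot: [-1.786, 1.57, -3.023]
ft_force: [-0.1, -0.1, -0.7]
grip_width: 1.0
```

Run:
```python
from h import *
go((520,370,260),20)
for n in ['scene','top']: cv2.imwrite(f'pics/b_{n}.png',cams.grab_frame(n))
```

```text
tcp [ 6.194e+02 -3.000e-01  3.030e+02] yheading 19.1 j6 -0.44 shift(tool mm) [  43.1   27.4 -382.4] | dyaw -179.1 => wx 179.1 (j6~2.69?) | dyaw 0.9 => wx -0.9 (j6~-0.46?) | dyaw -179.1 => wx 179.1 (j6~2.69?) tilt fix [ 0.   -0.01  0.03]
```

View pics/b_top.png

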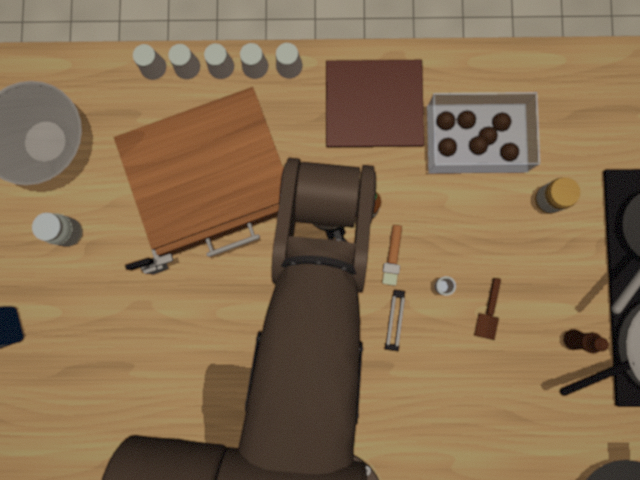

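View pics/b_scene.png

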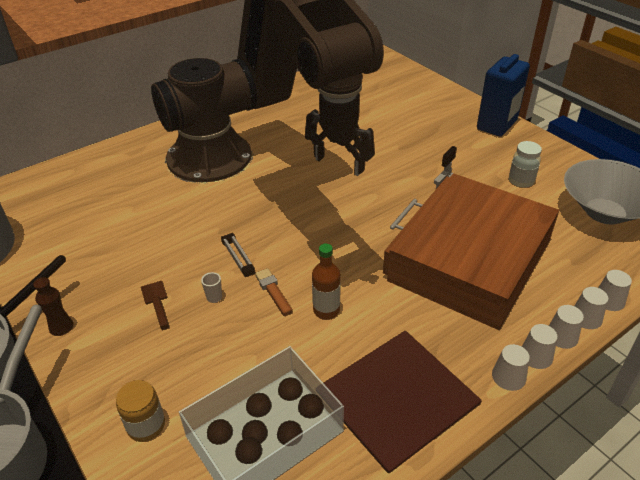

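The two views show three utensils on the open counter: brush near (393,255), tongs (395,320) and turner (489,308) in the top view. There is no scoop. The latch is at about (148,264). Next I move above the latch.

Call:
step_arm(
  plan=[
    [[0.0054,0.0034,-0.0478,-0.1,0,0,-1],[0.0054,0.0034,-0.0478,-0.1,0,0,-1],[0.0054,0.0034,-0.0478,-0.1,0,0,-1],[0.0054,0.0034,-0.0478,-0.1,0,0,-1],[0.0054,0.0034,-0.0478,-0.1,0,0,-1],[0.0054,0.0034,-0.0478,-0.1,0,0,-1],[0.0054,0.0034,-0.0478,-0.1,0,0,-1],[0.0054,0.0034,-0.0478,-0.1,0,0,-1],[0,0,0,0,0,0,-0.3],[0,0,0,0,0,0,-0.3]],
  ],
)

```text
t: 4.12
tool_pos: [517.2, 368.9, 260.0]
ee_rot: [-0.59, 1.57, -1.813]
ft_force: [1.0, -0.1, 0.2]
grip_width: 0.652
```

Run:
```python
from h import *
go((547,409,200),20)
c=cams.get_calibration('wrist');print(c)
cv2.imwrite(f'pics/c_w.png',cams.grab_frame('wrist'))
print(pose()[2]['grip_width'])
```

```text
tcp [517.2 368.9 260. ] yheading 19.9 j6 0.17 shift(tool mm) [ 59.9  41.6 -27.6] | dyaw -179.9 => wx 179.9 (j6~3.31?) | dyaw 0.1 => wx -0.1 (j6~0.17?) | dyaw -179.9 => wx 179.9 (j6~3.31?) tilt fix [-0.    0.02  0.01]
{'camera_matrix': array([[362.57404729,   0.        , 326.56901088],
       [  0.        , 362.57404729, 238.63620459],
       [  0.        ,   0.        ,   1.        ]]), 'origin': array([490.59098555, 441.25889614, 403.60145046]), 'attitude': array([2.83972386e+00, 1.06529156e-03, 3.47875799e-01])}
0.6485944405989678
```

View pics/c_w.png

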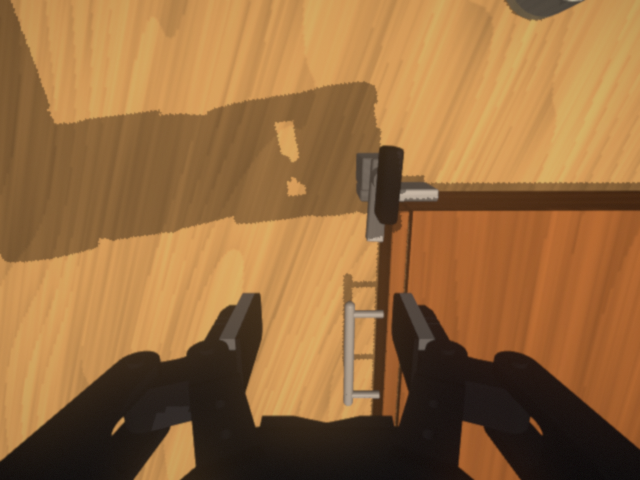

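Run:
```python
from h import *
im=cv2.imread('pics/c_w.png')
cv2.imwrite('pics/c_wz.png',cv2.resize(im[130:260,330:460],(780,780)[:2] and (600,600),interpolation=cv2.INTER_CUBIC))
```

```text
(no output)
```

View pics/c_wz.png

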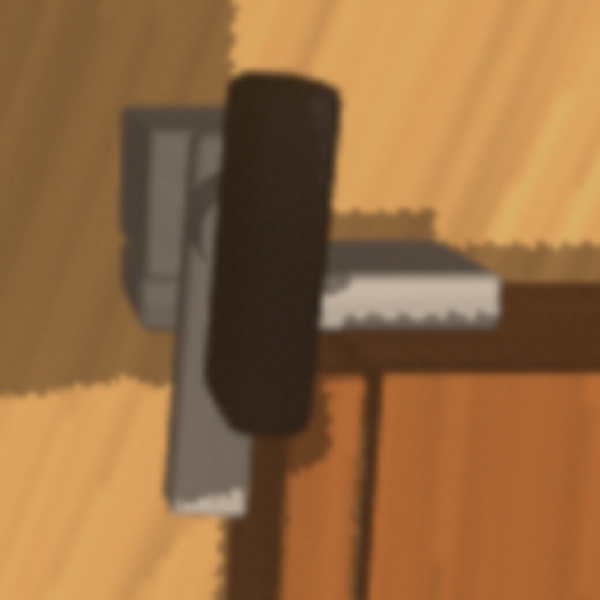

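Run:
```python
from h import *
c={'camera_matrix':np.array([[362.574,0,326.569],[0,362.574,238.636],[0,0,1.]]),'origin':np.array([490.591,441.259,403.601]),'attitude':np.array([2.83972,1.06529e-3,.347876])}
z=lambda p:(330+p[0]*130/600,130+p[1]*130/600)
def hd(a,b): d=b-a; return np.degrees(np.arctan2(-d[0],d[1]))
def show(n,a,b,h,s=z):
    A,B=p2w(c,s(a),h),p2w(c,s(b),h);print(n,A.round(1),B.round(1),'len',np.linalg.norm(A-B).round(1),'yaw',hd(A,B).round(1))
show('bar right top',(310,430),(340,90),143)
show('bar left bot',(207,375),(222,120),109)
show('tongue left',(167,490),(183,200),84)
i=lambda p:p
show('handle',(348,404),(350,303),62+4,i)
show('topboard front',(400,390),(411,215),100,i)
show('topboard side',(411,211),(640,209),100,i)
for h,q in((143,(276,250)),):print(p2w(c,z(q),h))
```

```text
bar right top [563.2 394.1 143. ] [546.4 444.6 143. ] len 53.3 yaw 18.4
bar left bot [551.2 391.  109. ] [536.6 433.5 109. ] len 44.9 yaw 18.9
tongue left [557.7 362.3  84. ] [539.2 416.6  84. ] len 57.4 yaw 18.8
handle [616.1 165.6  66. ] [572.5 285.1  66. ] len 127.3 yaw 20.0
topboard front [646.5 227.3 100. ] [583.5 397.  100. ] len 181.0 yaw 20.4
topboard side [582.  400.3 100. ] [765.2 468.6 100. ] len 195.5 yaw -69.5
[546.74585482 418.95200569 143.        ]
```

Run:
```python
from h import *
im=cv2.imread('pics/b_scene.png');c=cams.get_calibration('scene');t=cams.get_calibration('top')
u=np.array([np.cos(.349),np.sin(.349)]);v=np.array([-u[1],u[0]])
for ctr,col in(((547,409),(0,0,255)),((549.5,416),(0,255,0))):
    ctr=np.array(ctr)
    for a,b in((-7,-28),(-7,28),(7,28),(7,-28)):
        q=w2p(c,[*(ctr+a*u+b*v),143]);
        im2=im if col[2] else im
        cv2.circle(im,(int(round(q[0])),int(round(q[1]))),0,col,-1)
cv2.imwrite('pics/c_sz.png',cv2.resize(im[130:200,410:480],(600,600),interpolation=cv2.INTER_NEAREST))
```

```text
(no output)
```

View pics/c_sz.png

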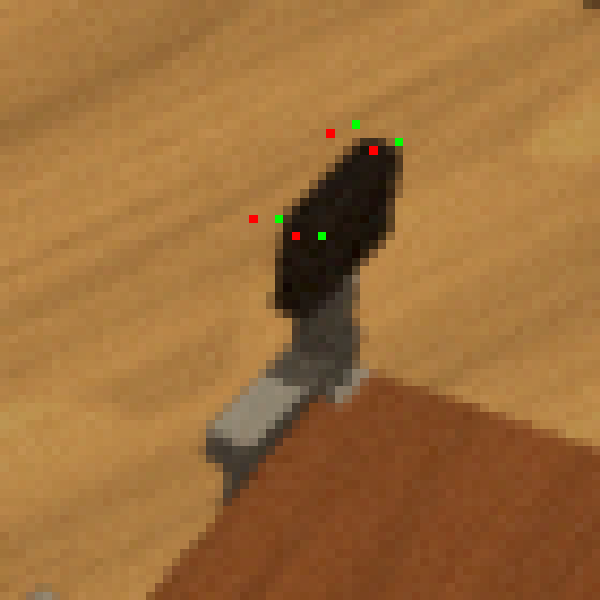

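Call:
step_arm(
  plan=[
    [[0,0.0239,-0.0164,0,0,0,-0.3],[0,0.0239,-0.0164,0,0,0,-0.3],[0.04,0,0,0,0,0,-0.3],[0.04,0,0,0,0,0,-0.3],[0.03,0,0,0,0,0,-0.3],[0.02,0,0,0,0,0,-0.3],[0.015,0,0,0,0,0,-0.3],[0,0,0,0,0,0,-0.3]],
  ],
)

```text
t: 5.18
tool_pos: [551.1, 415.5, 114.4]
ee_rot: [-1.285, 1.569, -2.508]
ft_force: [0.0, 0.3, 0.6]
grip_width: 0.646
```

Run:
```python
from h import *
go((551,416,109),20)
cv2.imwrite(f'pics/d_w.png',cams.grab_frame('wrist'))
```

```text
tcp [551.1 415.5 114.4] yheading 19.9 j6 0.20 shift(tool mm) [ 5.4  0.  -0.5] | dyaw -179.9 => wx 179.9 (j6~3.34?) | dyaw 0.1 => wx -0.1 (j6~0.20?) | dyaw -179.9 => wx 179.9 (j6~3.34?) tilt fix [-0.    0.02  0.07]
```

View pics/d_w.png

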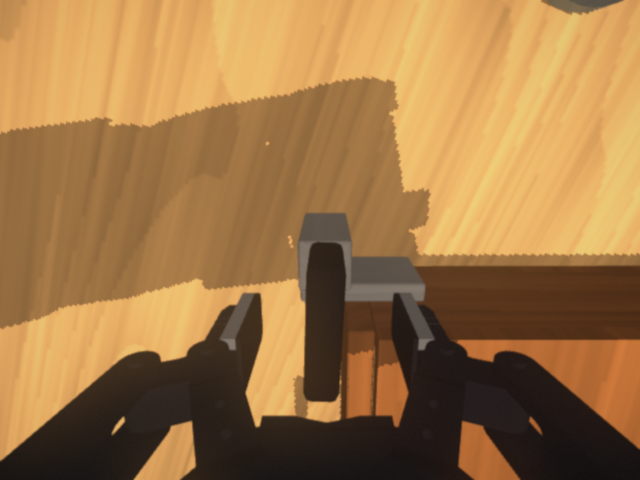

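Run:
```python
from h import *
c=cams.get_calibration('wrist');p,Rm,s=pose()
for z in(143,128):print(w2p(c,[p[0],p[1],z]))
for q in((325,244),(322,400),(322,392)):
  for z in(143,109):print(q,z,p2w(c,q,z).round(1))
```

```text
[328.07621859 344.80425942]
[327.95720449 323.60962716]
(325, 244) 143 [537.  452.3 143. ]
(325, 244) 109 [540.7 441.8 109. ]
(322, 400) 143 [557.6 391.9 143. ]
(322, 400) 109 [567.3 363.6 109. ]
(322, 392) 143 [556.4 395.4 143. ]
(322, 392) 109 [565.7 368.2 109. ]
```

Call:
step_arm(
  plan=[
    [[0.0055,0,-0.002,0,0,0,-0.3],[0,0,0,0,0,0,1],[0,0,0,0,0,0,1],[0,0,0,0,0,0,1],[0,0,0,0,0,0,1],[0,0,0,0,0,0,1]],
  ],
  squeeze=60,
)

```text
t: 5.98
tool_pos: [549.3, 417.9, 110.2]
ee_rot: [-1.382, 1.569, -2.603]
ft_force: [-6.1, -3.6, 7.2]
grip_width: 0.157
```

Call:
step_arm(
  plan=[
    [[0,0,0,8,0,0,1],[0,0,0,8,0,0,1],[0,0,0,8,0,0,1],[0,0,0,8,0,0,1],[0,0,0,8,0,0,1],[0,0,0,0,0,0,1]],
  ],
)

```text
t: 6.72
tool_pos: [550.1, 417.8, 110.2]
ee_rot: [0.182, 1.57, -1.738]
ft_force: [-2.4, -3.8, 6.1]
grip_width: 0.15
```

Run:
```python
from h import *
go((549,417,109),20);print(pose()[2]['torque'],pose()[2]['ft_force'])
```

```text
tcp [550.1 417.8 110.2] yheading -20.0 j6 0.90 shift(tool mm) [ 1.2 -0.8  1.1] | dyaw -140.0 => wx 140.0 (j6~3.35?) | dyaw 40.0 => wx -40.0 (j6~0.21?) | dyaw -140.0 => wx 140.0 (j6~3.35?) tilt fix [ 0.    0.05 -0.01]
[-0.92239135  0.35673915 -0.17589489] [-2.37368511 -3.82269481  6.0580908 ]
```

Turning smoothly (40°). On to the 86° stop.

Call:
step_arm(
  plan=[
    [[0,0,0,8,0,0,1],[0,0,0,8,0,0,1],[0,0,0,8,0,0,1],[0,0,0,8,0,0,1],[0,0,0,8,0,0,1],[0,0,0,5,0,0,1],[0,0,0,2,0,0,1],[0,0,0,0,0,0,1]],
  ],
)

```text
t: 7.72
tool_pos: [550.8, 417.1, 110.2]
ee_rot: [1.585, 1.568, -1.151]
ft_force: [1.5, -9.2, 4.6]
grip_width: 0.155
```

Run:
```python
from h import *
go((549,417,109),20);print(pose()[2]['torque'],pose()[2]['ft_force'])
cv2.imwrite(f'pics/e_w.png',cams.grab_frame('wrist'))
```

```text
tcp [550.8 417.1 110.2] yheading -66.8 j6 1.72 shift(tool mm) [ 1.2 -0.7  1.7] | dyaw -93.2 => wx 93.2 (j6~3.35?) | dyaw 86.8 => wx -86.8 (j6~0.21?) | dyaw -93.2 => wx 93.2 (j6~3.35?) tilt fix [ 0.   -0.   -0.14]
[-1.60651447 -0.10997056  1.04369708] [ 1.50200377 -9.19662529  4.56337535]
```

View pics/e_w.png

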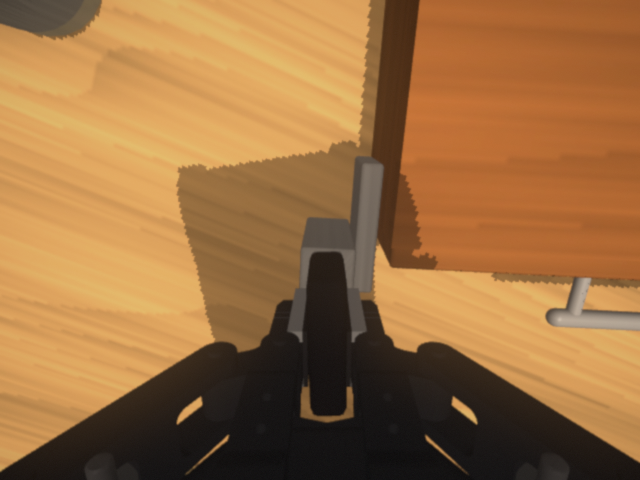

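Call:
step_arm(
  plan=[
    [[0,0,0,0,0,0,-0.3],[0,0,0,0,0,0,-0.3],[0,0,0,0,0,0,-0.3],[-0.03,0,0,0,0,0,-0.3],[-0.03,0,0,-9,0,0,0],[-0.03,0,0,-10,0,0,0.3],[0,0,0,-10,0,0,0.5],[0,0,0,-10,0,0,0.5],[0,0,0,-10,0,0,0.5],[0,0,0,-10,0,0,0.5],[0,0,0,-10,0,0,0.5],[0,0,0,-10,0,0,0.5]],
  ],
)

```text
t: 9.28
tool_pos: [550.1, 418.4, 199.4]
ee_rot: [-1.606, 1.571, -2.961]
ft_force: [-0.2, -0.1, -0.7]
grip_width: 0.251
```

Run:
```python
from h import *
go((593,221,200),20);print(pose()[2]['grip_width'])
cv2.imwrite(f'pics/f_w.png',cams.grab_frame('wrist'))
```

```text
tcp [550.1 418.4 199.4] yheading 12.4 j6 0.34 shift(tool mm) [ -0.6  -0.4 202. ] | dyaw -172.4 => wx 172.4 (j6~3.35?) | dyaw 7.6 => wx -7.6 (j6~0.21?) | dyaw -172.4 => wx 172.4 (j6~3.35?) tilt fix [ 0.   -0.    0.01]
0.2511308022751425
```

View pics/f_w.png

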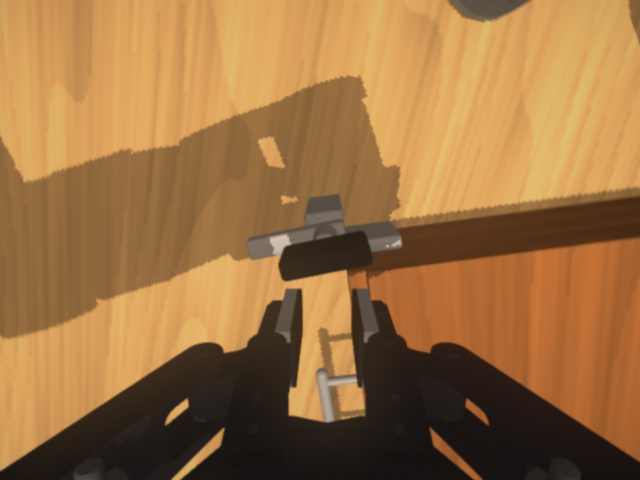

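Call:
step_arm(
  plan=[
    [[0,0,0,-7.6,0,0,0.5],[0,-0.0067,0.05,0,0,0,0.5],[0,-0.0067,0.05,0,0,0,0.5],[0,-0.0067,0.05,0,0,0,0.5],[0,-0.0067,0.049,0,0,0,0.5],[0.03,0,0,0,0,0,0.5],[0.02,0,0,0,0,0,0.5],[0,0,0,0,0,0,0.5]],
  ],
)

```text
t: 10.32
tool_pos: [591.2, 221.6, 148.3]
ee_rot: [-1.654, 1.568, -2.885]
ft_force: [0.5, -0.1, 0.2]
grip_width: 0.25
```

Run:
```python
from h import *
go((593,222,43),20);print(pose()[2]['grip_width'])
c=cams.get_calibration('wrist')
cv2.imwrite(f'pics/g_w.png',cams.grab_frame('wrist'));np.save('g_c.npy',c,allow_pickle=True)
p=pose()[0];print([w2p(c,[p[0],p[1],z]) for z in(62,43)])
```

```text
tcp [591.2 221.6 148.3] yheading 19.5 j6 -0.09 shift(tool mm) [105.3   2.1   0.2] | dyaw -179.5 => wx 179.5 (j6~3.05?) | dyaw 0.5 => wx -0.5 (j6~-0.10?) | dyaw -179.5 => wx 179.5 (j6~3.05?) tilt fix [ 0.   -0.01  0.15]
0.24998224150940085
[array([328.73844152, 246.4189959 ]), array([328.67814282, 238.03320303])]
```

View pics/g_w.png

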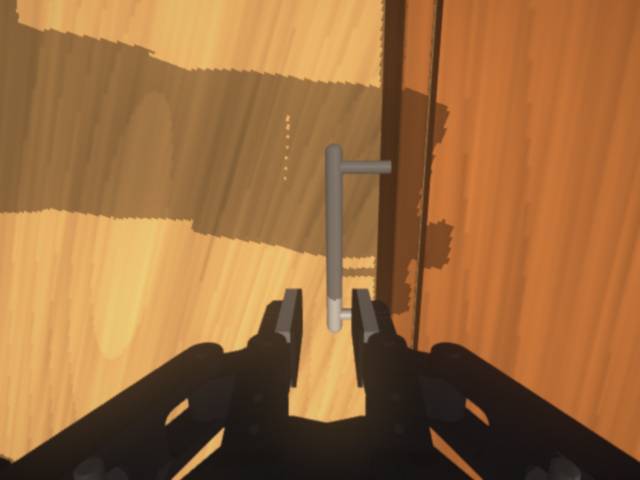

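Call:
step_arm(
  plan=[
    [[0,0.0033,0,-0.5,0,0,0.5],[0.03,0,0,0,0,0,0.5],[0.03,0,0,0,0,0,0.5],[0,0,0,0,0,0,0.5]],
  ],
)

```text
t: 10.88
tool_pos: [594.4, 222.9, 88.7]
ee_rot: [-1.628, 1.568, -2.848]
ft_force: [0.5, -0.1, 0.7]
grip_width: 0.251
```

Run:
```python
from h import *
go((594,223,43),20)
c=cams.get_calibration('wrist')
cv2.imwrite(f'pics/h_w.png',cams.grab_frame('wrist'))
p=pose()[0];print([w2p(c,[p[0],p[1],z]) for z in(62,43)])
```

```text
tcp [594.4 222.9  88.7] yheading 20.1 j6 -0.10 shift(tool mm) [45.7 -0.3 -0.2] | dyaw 179.9 => wx -179.9 (j6~-3.24?) | dyaw -0.1 => wx 0.1 (j6~-0.09?) | dyaw 179.9 => wx -179.9 (j6~-3.24?) tilt fix [ 0.   -0.01  0.14]
[array([329.20077093, 283.72693903]), array([329.07412982, 269.67205036])]
```

View pics/h_w.png

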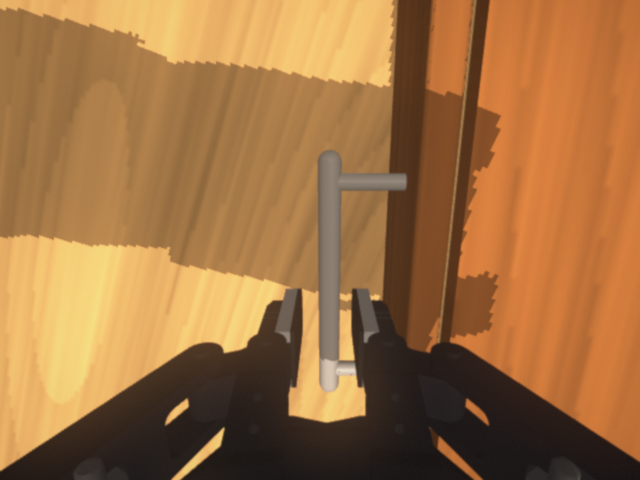

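Call:
step_arm(
  plan=[
    [[0.023,0,0,0,0,0,0.5],[0.022,0,0,0,0,0,0.5],[0,0,0,0,0,0,0.5],[0,0,0,0,0,0,1],[0,0,0,0,0,0,1],[0,0,0,0,0,0,1],[0,0,0,0,0,0,1]],
  ],
  squeeze=60,
)

```text
t: 11.8
tool_pos: [595.6, 223.1, 46.3]
ee_rot: [1.451, 1.568, 0.231]
ft_force: [-1.4, 0.7, 7.0]
grip_width: 0.104
```

Call:
step_arm(
  plan=[
    [[0,-0.01,0,0,0,0,1],[0,-0.02,0,0,0,0,1],[0,-0.025,0,0,0,0,1],[0,-0.025,0,0,0,0,1],[0,-0.025,0,0,0,0,1],[0,-0.025,0,0,0,0,1],[0,-0.025,0,0,0,0,1],[0,-0.02,0,0,0,0,1],[0,-0.015,0,0,0,0,1],[0,0,0,0,0,0,1],[0,0,0,0,0,0,1]],
  ],
)

```text
t: 13.18
tool_pos: [417.1, 158.0, 46.1]
ee_rot: [1.476, 1.568, 0.256]
ft_force: [-1.5, 4.0, 17.1]
grip_width: 0.105
```

Run:
```python
from h import *
go((594,223,43),20);print(pose()[2]['ft_force'])
cv2.imwrite(f'pics/i_t.png',cams.grab_frame('scene'))
```

```text
tcp [417.1 158.   46.1] yheading 20.1 j6 -0.14 shift(tool mm) [  3.7 188.5  -0.3] | dyaw 179.9 => wx -179.9 (j6~-3.28?) | dyaw -0.1 => wx 0.1 (j6~-0.14?) | dyaw 179.9 => wx -179.9 (j6~-3.28?) tilt fix [ 0.    0.02 -0.18]
[-1.51403342  3.96952031 17.0696284 ]
```

View pics/i_t.png

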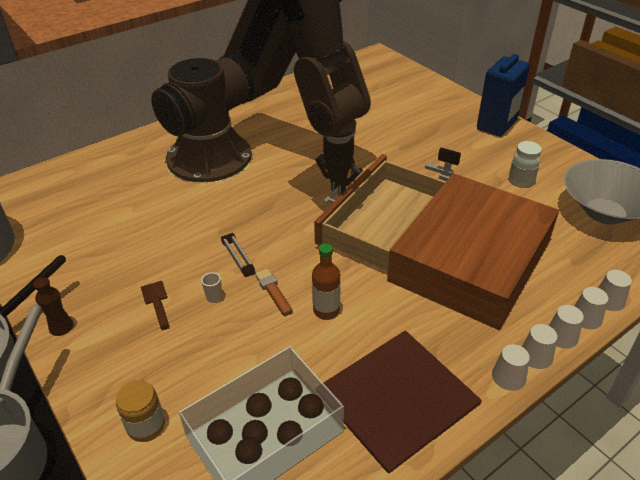

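Call:
step_arm(
  plan=[
    [[0,0,0,0,0,0,0.5],[0,0,0,0,0,0,0.5],[0,0,0,0,0,0,0.5],[-0.03,0,0,0,0,0,0.5],[-0.05,0,0,0,0,0,0.5],[-0.06,0,0,0,0,0,0.5],[-0.06,0,0,0,0,0,0.3],[0,0,0,0,0,0,0]],
  ],
)

```text
t: 14.22
tool_pos: [417.6, 157.9, 248.3]
ee_rot: [1.419, 1.563, 0.199]
ft_force: [0.2, 0.7, -0.9]
grip_width: 0.494
```

Call:
step_arm(
  plan=[
    [[0,0.0052,0.043,0,0,0,-0.2],[0,0.0052,0.043,0,0,0,-0.2],[0,0.0052,0.043,0,0,0,-0.2],[0,0.0052,0.043,0,0,0,-0.2],[0,0.0052,0.043,0,0,0,-0.2],[0,0.0052,0.043,0,0,0,-0.2],[0,0.0052,0.043,0,0,0,-0.2],[0,0.0052,0.043,0,0,0,-0.2]],
  ],
)

```text
t: 15.22
tool_pos: [573.8, -152.5, 243.2]
ee_rot: [-2.267, 1.569, 2.795]
ft_force: [-0.6, 1.4, 0.1]
grip_width: 0.605
```

Call:
step_arm(
  plan=[
    [[0,0,0,10.7,0,0,-0.2],[0,0,0,10.7,0,0,-0.2],[0,0,0,10.7,0,0,-0.2],[0,0,0,10.7,0,0,-0.2],[0,0,0,10.7,0,0,-0.2],[0,0,0,10.7,0,0,-0.2],[0,0,0,10.7,0,0,-0.2],[0,0,0,10.7,0,0,-0.2],[0,0,0,10.7,0,0,-0.2],[0,0,0,10.7,0,0,-0.2],[0,0,0,10.7,0,0,-0.2],[0,0,0,0,0,0,-0.2]],
  ],
)

```text
t: 16.73
tool_pos: [573.3, -151.1, 243.4]
ee_rot: [-0.173, 1.569, 2.837]
ft_force: [0.1, -0.2, 0.2]
grip_width: 0.599
```

```bash
cat >> h.py <<'E'
def wr(name,z=None,other=()):
    c=cams.get_calibration('wrist');im=cams.grab_frame('wrist');cv2.imwrite(f'pics/{name}.png',im);np.save(name+'.npy',c,allow_pickle=True);return c,im
def ld(name): return np.load(name+'.npy',allow_pickle=True).item()
E
python3 - <<'E'
from h import *
go((574,-151,100),-98)
wr('j_w')
cv2.imwrite('pics/j_t.png',cams.grab_frame('top'))
E
```

```text
tcp [ 573.3 -151.1  243.4] yheading -97.5 j6 1.33 shift(tool mm) [ 1.434e+02 -1.000e-01 -9.000e-01] | dyaw 179.5 => wx -179.5 (j6~-1.80?) | dyaw -0.5 => wx 0.5 (j6~1.34?) | dyaw 179.5 => wx -179.5 (j6~-1.80?) tilt fix [-0.    0.11  0.02]
```

View pics/j_w.png

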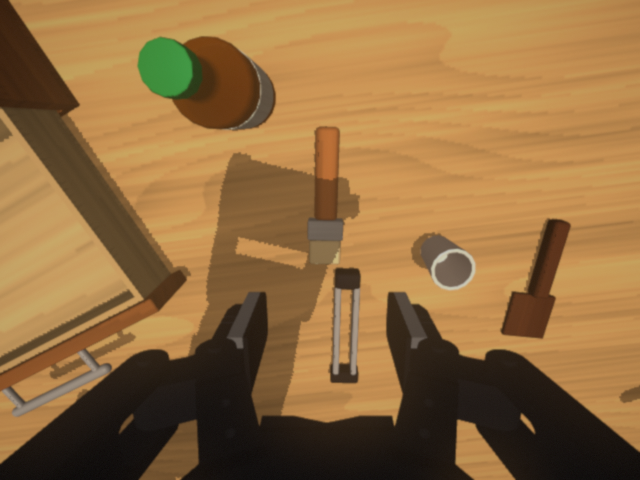

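View pics/j_t.png

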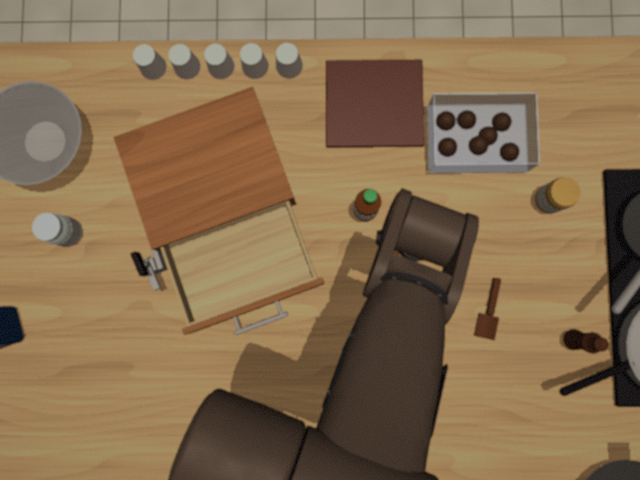

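```bash
cat >> h.py <<'E'
def item(c,a,za,b,zb):
    A=p2w(c,a,za);B=p2w(c,b,zb);d=B-A;h=np.degrees(np.arctan2(d[1],d[0]));print('ends',A.round(1),B.round(1),'len',np.linalg.norm(d[:2]).round(1),'mid',((A+B)/2).round(1),'heading(a->b)',h.round(1));return (A+B)/2,h
E
python3 - <<'E'
from h import *
c=ld('j_w')
item(c,(328,128),16,(324,263),14)
item(c,(347,269),20,(344,381),20)
item(c,(561,222),18,(525,335),7)
print('mug',p2w(c,(454,269),60))
t=cams.get_calibration('top')
print('drawer corners top', [p2w(t,q,z).round(1) for q,z in(((186,329),86),((321,284),86))])
print('handle',[p2w(c,q,66).round(1) for q in((18,412),(108,370))])
E
```

```text
ends [ 644.9 -161.2   16. ] [ 504.5 -138.4   14. ] len 142.2 mid [ 574.7 -149.8   15. ] heading(a->b) 170.8
ends [ 496.6 -162.7   20. ] [ 352.2 -142.5   20. ] len 145.8 mid [ 424.4 -152.6   20. ] heading(a->b) 172.0
ends [ 519.2 -391.8   18. ] [ 378.8 -364.5    7. ] len 143.0 mid [ 449.  -378.2   12.5] heading(a->b) 169.0
mug [ 499.47311921 -265.35028325   60.        ]
drawer corners top [array([405.5, 321.3,  86. ]), array([504.3,  19.6,  86. ])]
handle [array([395.7, 212.5,  66. ]), array([435.2,  98.4,  66. ])]
```

Call:
step_arm(
  plan=[
    [[0.05,-0.0013,-0.0012,1.5,0,0,-0.2],[0.05,0,0,0,0,0,-0.2],[0.05,0,0,0,0,0,-0.2],[0.04,0,0,0,0,0,-0.2],[0.03,0,0,0,0,0,-0.2],[0.012,0,0,0,0,0,-0.2],[0.006,0,0,0,0,0,-0.2],[0,0,0,0,0,0,-0.2]],
  ],
)

```text
t: 17.82
tool_pos: [575.3, -150.1, 7.1]
ee_rot: [2.844, 1.57, -0.455]
ft_force: [-0.4, 0.5, -0.2]
grip_width: 0.604
```

Run:
```python
from h import *
go((574.7,-150,3),-99)
wr('k_w');print(pose()[2]['ft_force'])
```

```text
tcp [ 575.3 -150.1    7.1] yheading -99.1 j6 1.36 shift(tool mm) [ 4.1 -0.1  0.6] | dyaw -179.9 => wx 179.9 (j6~4.50?) | dyaw 0.1 => wx -0.1 (j6~1.36?) | dyaw -179.9 => wx 179.9 (j6~4.50?) tilt fix [ 0.   -0.04 -0.01]
[ 1.31123052  0.47638388 -0.23562714]
```

View pics/k_w.png

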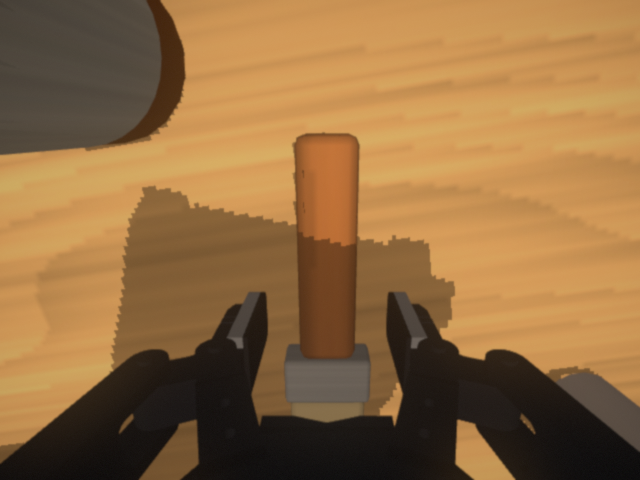

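Call:
step_arm(
  plan=[
    [[0.004,0,-0.006,0,0,0,-0.2],[0,0,0,0,0,0,1],[0,0,0,0,0,0,1],[0,0,0,0,0,0,1],[0,0,0,0,0,0,1],[0,0,0,0,0,0,1]],
  ],
  squeeze=50,
)

```text
t: 18.62
tool_pos: [581.2, -151.1, 3.0]
ee_rot: [2.883, 1.57, -0.417]
ft_force: [-0.2, 0.1, 6.7]
grip_width: 0.267
```

Call:
step_arm(
  plan=[
    [[-0.02,0,0,0,0,0,1],[-0.04,0,0,0,0,0,1],[-0.05,0,0,0,0,0,1],[-0.05,0,0,0,0,0,1],[-0.05,0,0,0,0,0,1],[0,0,0,0,0,0,1]],
  ],
)

```text
t: 19.38
tool_pos: [581.9, -151.3, 216.1]
ee_rot: [2.922, 1.565, -0.378]
ft_force: [0.2, -1.4, -1.6]
grip_width: 0.269
```

Run:
```python
from h import *
u=np.array([np.cos(.349),np.sin(.349)]);v=np.array([-u[1],u[0]])
f=np.array([640.5,241])
for y in(-85,0,85):print(y,(f-99*u+y*v).round(1))
go((*(f-99*u-85*v),210),-70)
wr('l_w')
```

```text
-85 [576.5 127.3]
0 [547.5 207.1]
85 [518.4 287. ]
tcp [ 581.9 -151.3  216.1] yheading -99.1 j6 1.37 shift(tool mm) [   5.4 -274.2   49.4] | dyaw -150.9 => wx 150.9 (j6~4.00?) | dyaw 29.1 => wx -29.1 (j6~0.86?) | dyaw -150.9 => wx 150.9 (j6~4.00?) tilt fix [ 0.   -0.34 -0.08]
```

View pics/l_w.png

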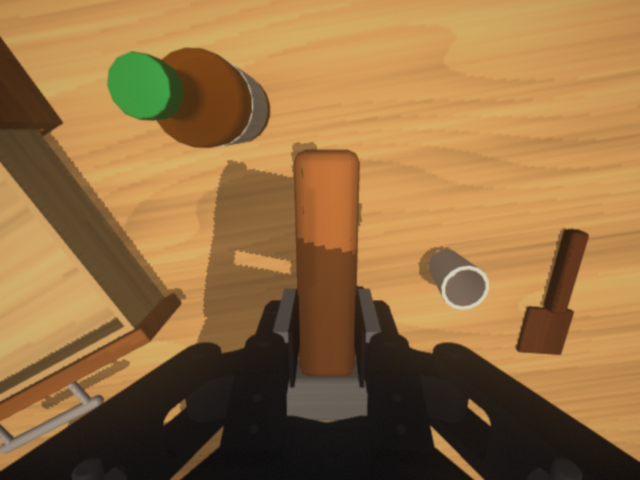

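Call:
step_arm(
  plan=[
    [[0,-0.0457,0.0082,0,0,0,1],[0,-0.0457,0.0082,0,0,0,1],[0,-0.0457,0.0082,0,0,0,1],[0,-0.0457,0.0082,0,0,0,1],[0,-0.0457,0.0082,0,0,0,1],[0,-0.0457,0.0082,0,0,0,1],[0,0,0,-10,0,0,1],[0,0,0,-10,0,0,1],[0,0,0,-9,0,0,1],[0,0,0,0,0,0,1]],
  ],
)

```text
t: 20.68
tool_pos: [575.1, 127.5, 210.8]
ee_rot: [-0.206, 1.568, -3.002]
ft_force: [-0.4, -0.0, -1.0]
grip_width: 0.265
```

Run:
```python
from h import *
go((576.5,127,40),-70)
wr('m_w')
```

```text
tcp [575.1 127.5 210.8] yheading -70.2 j6 1.33 shift(tool mm) [170.8   1.   -1.6] | dyaw -179.8 => wx 179.8 (j6~4.47?) | dyaw 0.2 => wx -0.2 (j6~1.33?) | dyaw -179.8 => wx 179.8 (j6~4.47?) tilt fix [-0.    0.17  0.03]
```

View pics/m_w.png

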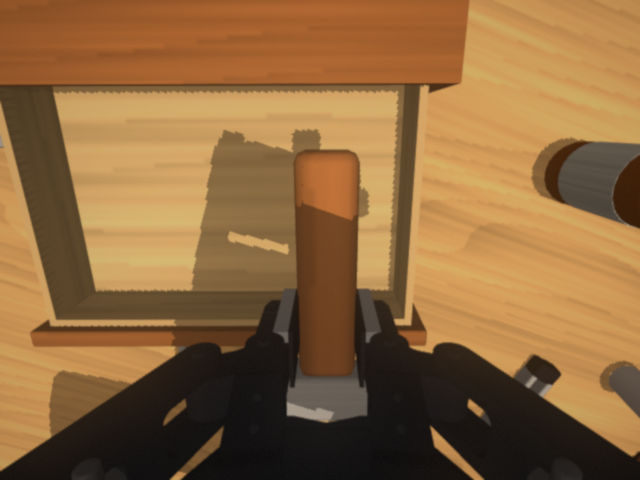

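Call:
step_arm(
  plan=[
    [[0.04,0,-0.01,0,0,0,1],[0.05,0,0,0,0,0,1],[0.05,0,0,0,0,0,1],[0.025,0,0,0,0,0,1],[0.013,0,0,0,0,0,1],[0,0,0,0,0,0,1]],
  ],
)

```text
t: 21.48
tool_pos: [584.9, 130.9, 34.0]
ee_rot: [-0.152, 1.57, -2.948]
ft_force: [-0.5, -0.2, -0.7]
grip_width: 0.262
```

Run:
```python
from h import *
go((576.5,127,28),-70);print(pose()[2]['ft_force'],pose()[2]['grip_width'])
wr('n_w')
```

```text
tcp [584.9 130.9  34. ] yheading -70.2 j6 1.34 shift(tool mm) [6.  0.8 9.3] | dyaw -179.8 => wx 179.8 (j6~4.47?) | dyaw 0.2 => wx -0.2 (j6~1.33?) | dyaw -179.8 => wx 179.8 (j6~4.47?) tilt fix [-0.    0.07  0.01]
[-0.48641977 -0.15837963 -0.66250066] 0.26182907088690044
```

View pics/n_w.png

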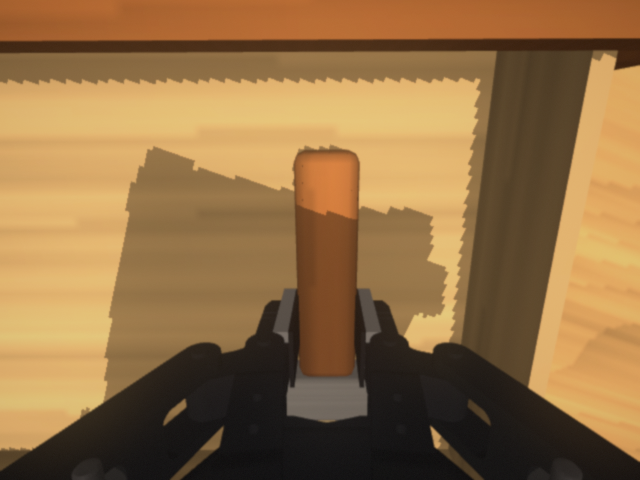

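Call:
step_arm(
  plan=[
    [[0.007,0,0,0,0,0,1],[0,0,0,0,0,0,0.1],[0,0,0,0,0,0,0.1],[0,0,0,0,0,0,0.1],[-0.02,0,0,0,0,0,0.1],[-0.04,0,0,0,0,0,0.1],[-0.05,0,0,0,0,0,0.1],[-0.05,0,0,0,0,0,0],[-0.03,0,0,0,0,0,-0.2],[0,0,0,0,0,0,-0.2]],
  ],
)

```text
t: 22.78
tool_pos: [585.9, 131.1, 220.2]
ee_rot: [2.887, 1.566, 0.093]
ft_force: [0.0, 0.1, -1.0]
grip_width: 0.602
```

Run:
```python
from h import *
go((424.4,-152.6,230),-98)
wr('o_w')
```

```text
tcp [585.9 131.1 220.2] yheading -70.1 j6 1.33 shift(tool mm) [-10.7 211.8 248.3] | dyaw 152.1 => wx -152.1 (j6~-1.32?) | dyaw -27.9 => wx 27.9 (j6~1.82?) | dyaw 152.1 => wx -152.1 (j6~-1.32?) tilt fix [ 0.   -0.26 -0.07]
```

View pics/o_w.png

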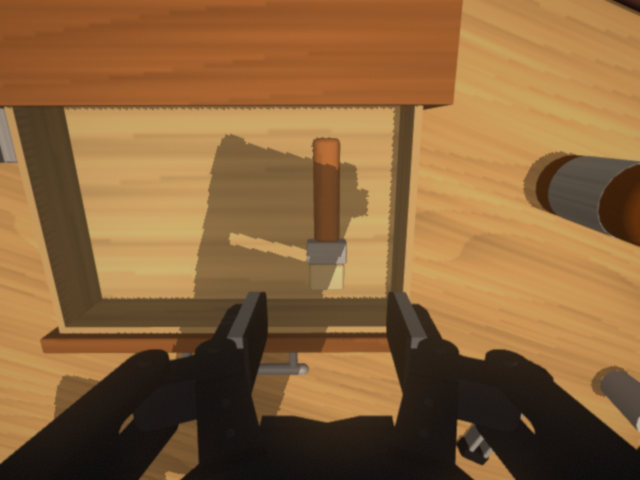

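Call:
step_arm(
  plan=[
    [[-0.0015,0.0303,0.0355,0,0,0,-0.2],[-0.0015,0.0303,0.0355,0,0,0,-0.2],[-0.0015,0.0303,0.0355,0,0,0,-0.2],[-0.0015,0.0303,0.0355,0,0,0,-0.2],[-0.0015,0.0303,0.0355,0,0,0,-0.2],[-0.0015,0.0303,0.0355,0,0,0,-0.2],[-0.0015,0.0303,0.0355,0,0,0,-0.2],[0,0,0,9.3,0,0,-0.2],[0,0,0,9.3,0,0,-0.2],[0,0,0,9.3,0,0,-0.2],[0,0,0,0,0,0,-0.2]],
  ],
)

```text
t: 24.2
tool_pos: [423.3, -152.9, 227.1]
ee_rot: [-0.326, 1.569, 2.677]
ft_force: [-0.6, -0.1, 1.0]
grip_width: 0.599
```

Run:
```python
from h import *
go((424.4,-152.6,6),-98)
wr('p_w')
```

```text
tcp [ 423.3 -152.9  227.1] yheading -98.0 j6 1.22 shift(tool mm) [221.1  -0.3  -1.4] | dyaw 180.0 => wx -180.0 (j6~-1.92?) | dyaw -0.0 => wx 0.0 (j6~1.22?) | dyaw 180.0 => wx -180.0 (j6~-1.92?) tilt fix [-0.    0.1   0.03]
```

View pics/p_w.png

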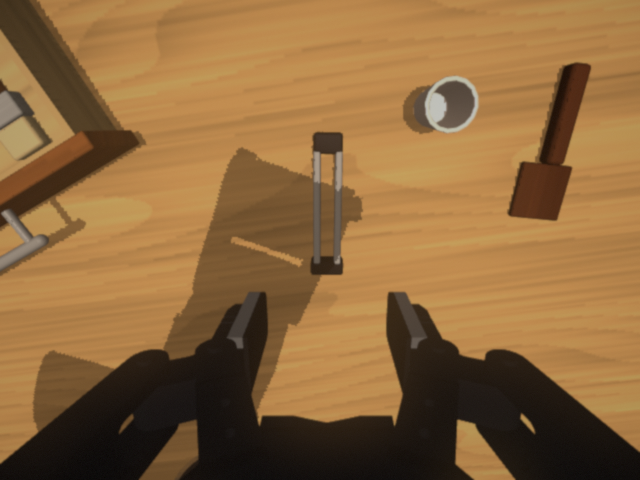

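Run:
```python
from h import *
c=ld('p_w')
m,h=item(c,(328,133),20,(327,274),20);go((m[0],m[1],4),h+90)
m,h=item(c,(578,64),18,(534,218),7)
```

```text
ends [ 490.5 -162.8   20. ] [ 350.4 -142.5   20. ] len 141.6 mid [ 420.5 -152.6   20. ] heading(a->b) 171.7
tcp [ 423.3 -152.9  227.3] yheading -97.8 j6 1.21 shift(tool mm) [2.233e+02 2.000e-01 2.600e+00] | dyaw 179.5 => wx -179.5 (j6~-1.92?) | dyaw -0.5 => wx 0.5 (j6~1.22?) | dyaw 179.5 => wx -179.5 (j6~-1.92?) tilt fix [-0.    0.08  0.03]
ends [ 518.1 -390.2   18. ] [ 377.4 -362.     7. ] len 143.5 mid [ 447.8 -376.1   12.5] heading(a->b) 168.7
```

Call:
step_arm(
  plan=[
    [[0.05,0,0.001,0.4,0,0,-0.2],[0.05,0,0,0,0,0,-0.2],[0.05,0,0,0,0,0,-0.2],[0.04,0,0,0,0,0,-0.2],[0.02,0,0,0,0,0,-0.2],[0.01,0,0,0,0,0,-0.2],[0,0,0,0,0,0,-0.2]],
  ],
)

```text
t: 25.12
tool_pos: [422.5, -152.8, 7.8]
ee_rot: [-0.284, 1.57, 2.713]
ft_force: [-0.5, 0.3, 0.3]
grip_width: 0.601
```

Run:
```python
from h import *
go((421.5,-152.6,4),-98.3)
```

```text
tcp [ 422.5 -152.8    7.8] yheading -98.3 j6 1.22 shift(tool mm) [ 3.8 -0.1  1.1] | dyaw -180.0 => wx 180.0 (j6~4.36?) | dyaw 0.0 => wx -0.0 (j6~1.22?) | dyaw -180.0 => wx 180.0 (j6~4.36?) tilt fix [-0.    0.05  0.02]
```

Call:
step_arm(
  plan=[
    [[0.004,0,0,0,0,0,-0.2],[0,0,0,0,0,0,1],[0,0,0,0,0,0,1],[0,0,0,0,0,0,1],[0,0,0,0,0,0,1],[0,0,0,0,0,0,1],[-0.02,0,0,0,0,0,1],[-0.04,0,0,0,0,0,1],[-0.05,0,0,0,0,0,1],[-0.05,0,0,0,0,0,1],[-0.05,0,0,0,0,0,1],[0,0,0,0,0,0,1]],
  ],
)

```text
t: 26.62
tool_pos: [423.6, -153.3, 217.4]
ee_rot: [2.787, 1.564, -0.501]
ft_force: [-0.0, 0.8, -1.8]
grip_width: 0.312
```

Run:
```python
from h import *
u=np.array([np.cos(.349),np.sin(.349)]);v=np.array([-u[1],u[0]]);f=np.array([640.5,241])
go((*(f-92*u+8*v),215),-70)
wr('q_w')
```

```text
tcp [ 423.6 -153.3  217.4] yheading -98.4 j6 1.22 shift(tool mm) [   1.9 -385.1  -72.3] | dyaw -151.6 => wx 151.6 (j6~3.87?) | dyaw 28.4 => wx -28.4 (j6~0.73?) | dyaw -151.6 => wx 151.6 (j6~3.87?) tilt fix [ 0.   -0.38 -0.14]
```

View pics/q_w.png

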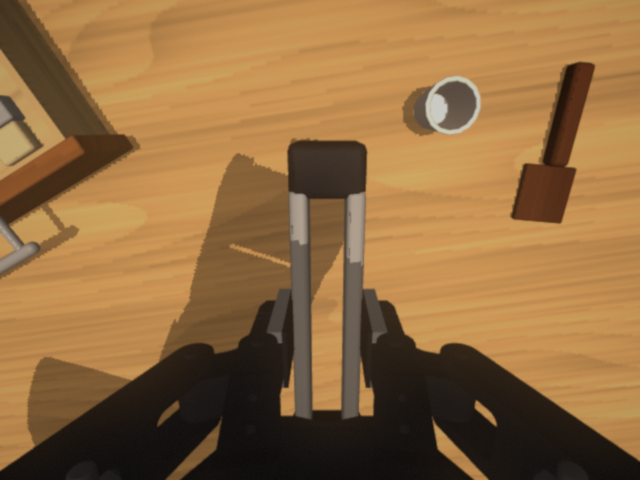

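Call:
step_arm(
  plan=[
    [[0,-0.0481,-0.009,0,0,0,1],[0,-0.0481,-0.009,0,0,0,1],[0,-0.0481,-0.009,0,0,0,1],[0,-0.0481,-0.009,0,0,0,1],[0,-0.0481,-0.009,0,0,0,1],[0,-0.0481,-0.009,0,0,0,1],[0,-0.0481,-0.009,0,0,0,1],[0,-0.0481,-0.009,0,0,0,1],[0,0,0,-9.5,0,0,1],[0,0,0,-9.5,0,0,1],[0,0,0,-9.5,0,0,1],[0,0,0,0,0,0,1]],
  ],
)

```text
t: 28.18
tool_pos: [549.6, 217.1, 212.2]
ee_rot: [-0.056, 1.568, -2.848]
ft_force: [-0.6, -0.1, -0.8]
grip_width: 0.309
```

Run:
```python
from h import *
u=np.array([np.cos(.349),np.sin(.349)]);v=np.array([-u[1],u[0]]);f=np.array([640.5,241])
go((*(f-92*u+8*v),28),-70)
wr('r_w')
```

```text
tcp [549.6 217.1 212.2] yheading -70.0 j6 1.49 shift(tool mm) [184.2   0.6  -2.1] | dyaw 180.0 => wx -180.0 (j6~-1.66?) | dyaw -0.0 => wx 0.0 (j6~1.49?) | dyaw 180.0 => wx -180.0 (j6~-1.66?) tilt fix [-0.    0.16  0.01]
```

View pics/r_w.png

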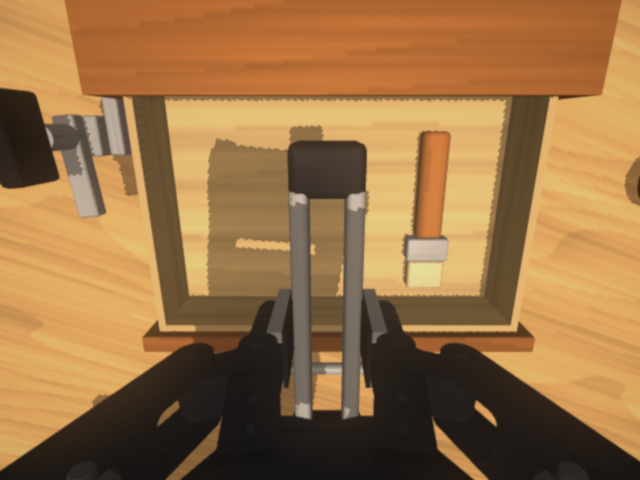

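Call:
step_arm(
  plan=[
    [[0.05,0,-0.002,0,0,0,1],[0.05,0,0,0,0,0,1],[0.045,0,0,0,0,0,1],[0.025,0,0,0,0,0,1],[0.01,0,0,0,0,0,1],[0.003,0,0,0,0,0,1],[0,0,0,0,0,0,1]],
  ],
)

```text
t: 29.1
tool_pos: [552.4, 218.0, 31.8]
ee_rot: [2.982, 1.57, 0.191]
ft_force: [-0.5, 0.2, -0.7]
grip_width: 0.314
```

Call:
step_arm(
  plan=[
    [[0,0,0,0,0,0,0],[0,0,0,0,0,0,0],[0,0,0,0,0,0,0],[-0.02,0,0,0,0,0,0],[-0.04,0,0,0,0,0,0],[-0.05,0,0,0,0,0,0],[-0.05,0,0,0,0,0,0],[-0.03,0,0,0,0,0,-0.2],[0,0,0,0,0,0,-0.2]],
  ],
)

```text
t: 30.22
tool_pos: [552.7, 218.1, 223.6]
ee_rot: [3.03, 1.566, 0.239]
ft_force: [-0.1, 0.5, -0.2]
grip_width: 0.601
```

Run:
```python
from h import *
go((460,-378,230),-101)
wr('s_w')
cv2.imwrite('pics/s_s.png',cams.grab_frame('scene'))
```

```text
tcp [552.7 218.1 223.6] yheading -69.9 j6 1.48 shift(tool mm) [ -7.5 528.  291.8] | dyaw 148.9 => wx -148.9 (j6~-1.11?) | dyaw -31.1 => wx 31.1 (j6~2.03?) | dyaw 148.9 => wx -148.9 (j6~-1.11?) tilt fix [ 0.   -0.26 -0.03]
```

View pics/s_w.png

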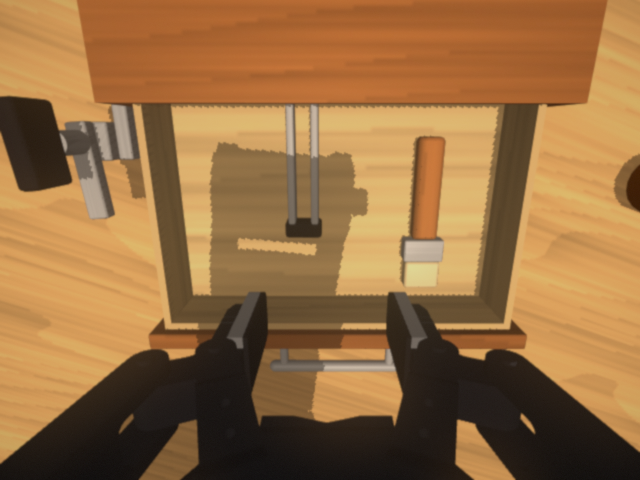

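View pics/s_s.png

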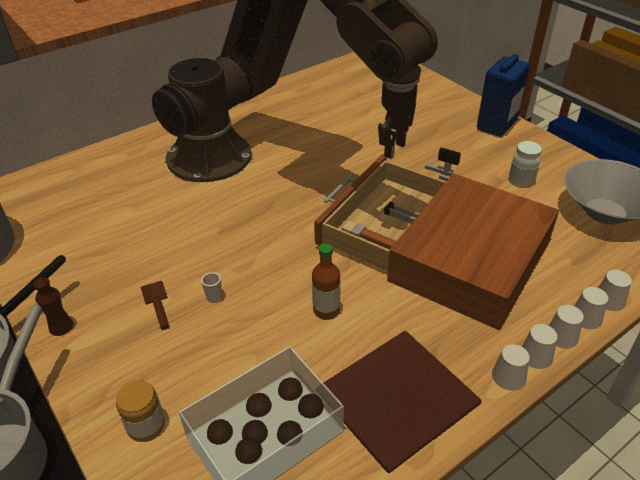

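Call:
step_arm(
  plan=[
    [[0,0.0437,0.025,0,0,0,-0.2],[0,0.0437,0.025,0,0,0,-0.2],[0,0.0437,0.025,0,0,0,-0.2],[0,0.0437,0.025,0,0,0,-0.2],[0,0.0437,0.025,0,0,0,-0.2],[0,0.0437,0.025,0,0,0,-0.2],[0,0.0437,0.025,0,0,0,-0.2],[0,0.0437,0.025,0,0,0,-0.2],[0,0.0437,0.025,0,0,0,-0.2],[0,0.0437,0.025,0,0,0,-0.2],[0,0.0437,0.025,0,0,0,-0.2],[0,0.0437,0.025,0,0,0,-0.2]],
  ],
)

```text
t: 31.82
tool_pos: [449.6, -379.0, 219.6]
ee_rot: [-1.174, 1.568, 2.318]
ft_force: [0.6, 0.3, -0.3]
grip_width: 0.598
```

Call:
step_arm(
  plan=[
    [[0,0,0,10,0,0,-0.2],[0,0,0,10,0,0,-0.2],[0,0,0,10,0,0,-0.2],[0,0,0,1,0,0,-0.2],[0,0,0,0,0,0,-0.2]],
  ],
)

```text
t: 32.45
tool_pos: [450.3, -377.5, 220.4]
ee_rot: [-0.585, 1.57, 2.369]
ft_force: [1.0, 0.2, 0.4]
grip_width: 0.598
```

Run:
```python
from h import *
u=np.array([np.cos(.349),np.sin(.349)]);v=np.array([-u[1],u[0]]);f=np.array([640.5,241])
c=ld('s_w')
for q in((304,236),(428,137),(421,286)):
    d=p2w(c,q,38)[:2]-f;print('drawer frame',(d@u+184).round(),(d@v).round())
go((449,-378,4),-101)
wr('t_w')
cv2.imwrite('pics/t_t.png',cams.grab_frame('top'))
```

```text
drawer frame 70.0 31.0
drawer frame 161.0 -79.0
drawer frame 18.0 -84.0
tcp [ 450.3 -377.5  220.4] yheading -100.7 j6 0.95 shift(tool mm) [216.4   0.9   1. ] | dyaw 179.7 => wx -179.7 (j6~-2.19?) | dyaw -0.3 => wx 0.3 (j6~0.95?) | dyaw 179.7 => wx -179.7 (j6~-2.19?) tilt fix [-0.    0.05  0.04]
```

View pics/t_w.png

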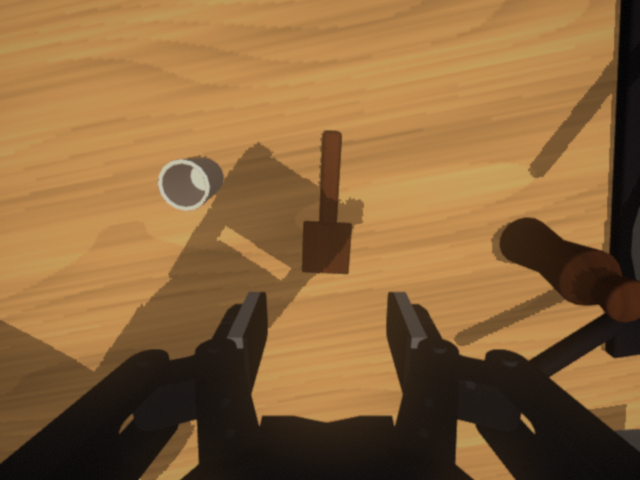

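View pics/t_t.png

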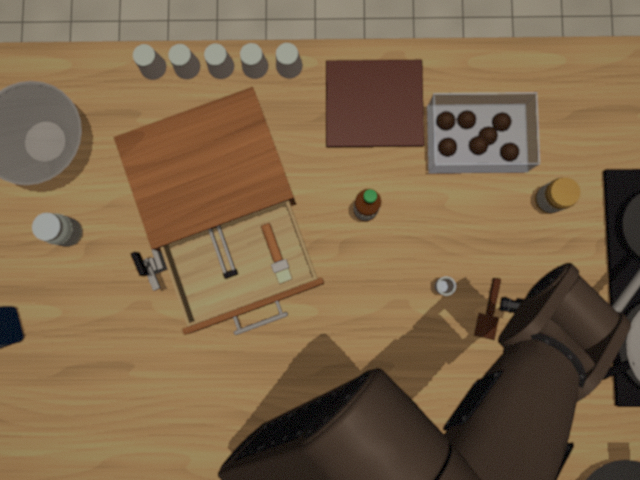

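Run:
```python
from h import *
c=ld('t_w')
m,h=item(c,(332,131),18,(327,272),7);go((m[0],m[1],4),h+90)
u=np.array([np.cos(.349),np.sin(.349)]);v=np.array([-u[1],u[0]]);f=np.array([640.5,241])
print(f-92*u+95*v)
```

```text
ends [ 518.3 -394.6   18. ] [ 377.9 -363.5    7. ] len 143.8 mid [ 448.1 -379.1   12.5] heading(a->b) 167.5
tcp [ 450.4 -377.5  220.8] yheading -100.8 j6 0.95 shift(tool mm) [216.8   2.    1.9] | dyaw 178.3 => wx -178.3 (j6~-2.16?) | dyaw -1.7 => wx 1.7 (j6~0.98?) | dyaw 178.3 => wx -178.3 (j6~-2.16?) tilt fix [-0.    0.03  0.02]
[521.56017201 298.81277815]
```

Call:
step_arm(
  plan=[
    [[0.05,0.0015,0,1,0,0,-0.2],[0.05,0,0,0,0,0,-0.2],[0.05,0,0,0,0,0,-0.2],[0.04,0,0,0,0,0,-0.2],[0.015,0,0,0,0,0,-0.2],[0.009,0,0,0,0,0,-0.2],[0,0,0,0,0,0,-0.2]],
  ],
)

```text
t: 33.42
tool_pos: [450.5, -379.4, 7.7]
ee_rot: [2.498, 1.57, -0.851]
ft_force: [0.2, -0.4, -0.0]
grip_width: 0.596
```

Run:
```python
from h import *
go((449,-378.5,4),-101.8);wr('u_w')
```

```text
tcp [ 450.5 -379.4    7.7] yheading -101.9 j6 0.97 shift(tool mm) [ 3.7 -0.5  1.6] | dyaw -179.9 => wx 179.9 (j6~4.11?) | dyaw 0.1 => wx -0.1 (j6~0.96?) | dyaw -179.9 => wx 179.9 (j6~4.11?) tilt fix [ 0.   -0.04 -0.03]
```

View pics/u_w.png

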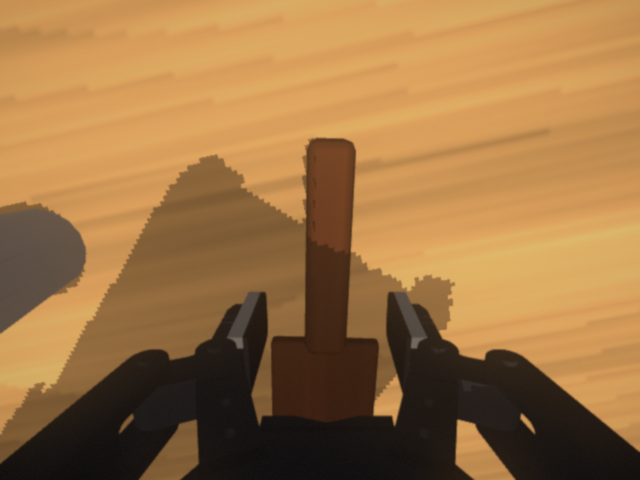

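Call:
step_arm(
  plan=[
    [[0.004,0,-0.004,0,0,0,-0.2],[0,0,0,0,0,0,1],[0,0,0,0,0,0,1],[0,0,0,0,0,0,1],[0,0,0,0,0,0,1],[0,0,0,0,0,0,1],[0,0,0,0,0,0,1],[-0.02,0,0,0,0,0,1],[-0.04,0,0,0,0,0,1],[-0.05,0,0,0,0,0,1],[-0.05,0,0,0,0,0,1],[-0.05,0,0,0,0,0,1]],
  ],
)

```text
t: 34.98
tool_pos: [453.8, -379.7, 214.7]
ee_rot: [-0.229, 1.571, 2.705]
ft_force: [0.9, 0.5, -0.8]
grip_width: 0.193
```

Run:
```python
from h import *
go((521.6,298.8,215),-70);wr('v_w')
```

```text
tcp [ 453.8 -379.7  214.7] yheading -101.9 j6 0.97 shift(tool mm) [-3.000e-01 -6.779e+02  7.360e+01] | dyaw -148.1 => wx 148.1 (j6~3.56?) | dyaw 31.9 => wx -31.9 (j6~0.41?) | dyaw -148.1 => wx 148.1 (j6~3.56?) tilt fix [-0.    0.01  0.  ]
```

View pics/v_w.png

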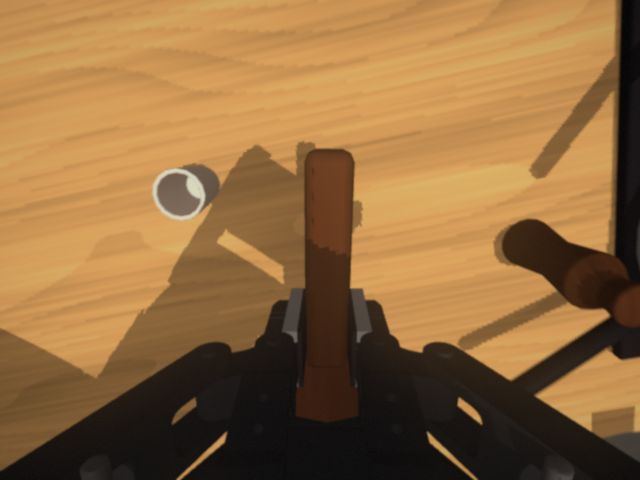

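Call:
step_arm(
  plan=[
    [[0,-0.0565,0.0061,0,0,0,1],[0,-0.0565,0.0061,0,0,0,1],[0,-0.0565,0.0061,0,0,0,1],[0,-0.0565,0.0061,0,0,0,1],[0,-0.0565,0.0061,0,0,0,1],[0,-0.0565,0.0061,0,0,0,1],[0,-0.0565,0.0061,0,0,0,1],[0,-0.0565,0.0061,0,0,0,1],[0,-0.0565,0.0061,0,0,0,1],[0,-0.0565,0.0061,0,0,0,1],[0,-0.0565,0.0061,0,0,0,1],[0,-0.0565,0.0061,0,0,0,1]],
  ],
)

```text
t: 36.52
tool_pos: [522.1, 300.4, 212.7]
ee_rot: [1.178, 1.57, -2.171]
ft_force: [0.7, -0.4, 0.0]
grip_width: 0.198
```

Call:
step_arm(
  plan=[
    [[0,0,0,-10.6,0,0,1],[0,0,0,-10.6,0,0,1],[0,0,0,-10.6,0,0,1],[0,0,0,0,0,0,1]],
  ],
)

```text
t: 37.02
tool_pos: [522.2, 298.5, 212.7]
ee_rot: [0.304, 1.57, -2.492]
ft_force: [-0.1, 0.2, 0.1]
grip_width: 0.192
```

Run:
```python
from h import *
go((521.6,298.8,28),-70);wr('w_w')
```

```text
tcp [522.2 298.5 212.7] yheading -70.2 j6 1.63 shift(tool mm) [184.7  -0.5   0.4] | dyaw -179.8 => wx 179.8 (j6~4.77?) | dyaw 0.2 => wx -0.2 (j6~1.63?) | dyaw -179.8 => wx 179.8 (j6~4.77?) tilt fix [ 0.    0.03 -0.01]
```

View pics/w_w.png

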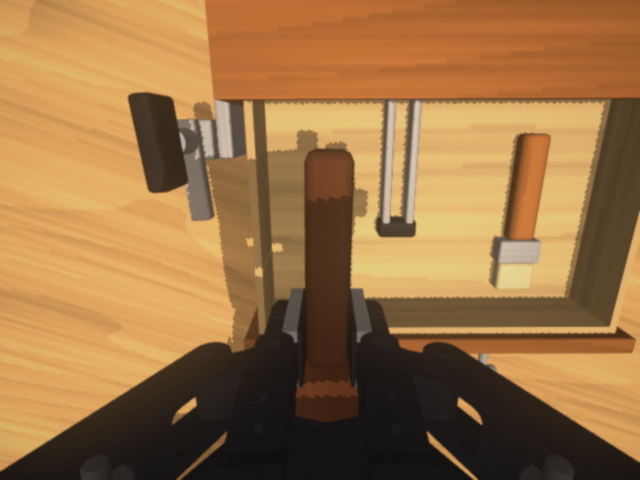

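Call:
step_arm(
  plan=[
    [[0.05,0,0,0,0,0,1],[0.05,0,0,0,0,0,1],[0.045,0,0,0,0,0,1],[0.025,0,0,0,0,0,1],[0.01,0,0,0,0,0,1],[0.002,0,0,0,0,0,1],[0,0,0,0,0,0,1]],
  ],
)

```text
t: 37.95
tool_pos: [522.8, 298.7, 32.0]
ee_rot: [3.128, 1.569, 0.332]
ft_force: [-0.3, 0.9, -0.1]
grip_width: 0.189
```

Call:
step_arm(
  plan=[
    [[0.002,0,0,0,0,0,0.2],[0,0,0,0,0,0,0.2],[0,0,0,0,0,0,0.2],[0,0,0,0,0,0,0.2],[-0.02,0,0,0,0,0,0.2],[-0.04,0,0,0,0,0,0.2],[-0.05,0,0,0,0,0,0.2],[-0.05,0,0,0,0,0,0.2],[-0.03,0,0,0,0,0,0.3],[0,0,0,0,0,0,0.3]],
  ],
)

```text
t: 39.2
tool_pos: [523.0, 298.9, 221.5]
ee_rot: [-3.092, 1.566, 0.397]
ft_force: [0.2, -0.2, 0.0]
grip_width: 0.35
```

Run:
```python
from h import *
go((521.6,298.8,28),20);wr('x_w')
```

```text
tcp [523.  298.9 221.5] yheading -70.1 j6 1.63 shift(tool mm) [193.5  -0.3   2.2] | dyaw -89.9 => wx 89.9 (j6~3.20?) | dyaw 90.1 => wx -90.1 (j6~0.06?) | dyaw -89.9 => wx 89.9 (j6~3.20?) tilt fix [ 0.   -0.26  0.01]
```

View pics/x_w.png

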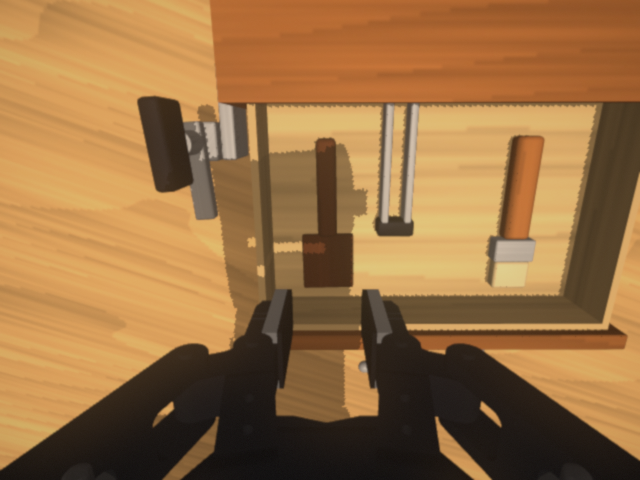

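Call:
step_arm(
  plan=[
    [[0,0.0241,0.0368,0,0,0,0.5],[0,0.0241,0.0368,0,0,0,0.5],[0,0.0241,0.0368,0,0,0,0.5],[0,0.0241,0.0368,0,0,0,0.5],[0,0,0,-10.7,0,0,0.5],[0,0,0,-10.7,0,0,0.5],[0,0,0,-10.7,0,0,0.5],[0,0,0,-10.7,0,0,0.5],[0,0,0,-10.7,0,0,0.5],[0,0,0,-10.7,0,0,0.5],[0,0,0,-10.7,0,0,0.5],[0,0,0,-10.7,0,0,0.5]],
  ],
)

```text
t: 40.75
tool_pos: [416.2, 157.7, 217.9]
ee_rot: [-1.594, 1.568, -2.888]
ft_force: [0.2, 0.7, -0.6]
grip_width: 0.25
```

Call:
step_arm(
  plan=[
    [[0.05,0,0,-4.5,0,0,0.5],[0.05,0,0,0,0,0,0.5],[0.03,0,0,0,0,0,0.5],[0,0,0,0,0,0,0.5]],
  ],
)

```text
t: 41.25
tool_pos: [415.3, 157.5, 86.9]
ee_rot: [-1.69, 1.565, -2.911]
ft_force: [0.9, -0.4, -0.5]
grip_width: 0.254
```

Run:
```python
from h import *
go((417.3,158.1,43),20.1);c,_=wr('y_w')
p=pose()[0];print([w2p(c,[p[0],p[1],z]) for z in(62,43)])
```

```text
tcp [415.3 157.5  86.9] yheading 20.0 j6 -0.14 shift(tool mm) [43.9  2.4  0.1] | dyaw -179.9 => wx 179.9 (j6~3.00?) | dyaw 0.1 => wx -0.1 (j6~-0.14?) | dyaw -179.9 => wx 179.9 (j6~3.00?) tilt fix [ 0.   -0.04  0.33]
[array([329.68818795, 285.27634628]), array([329.63833752, 270.98130086])]
```

View pics/y_w.png

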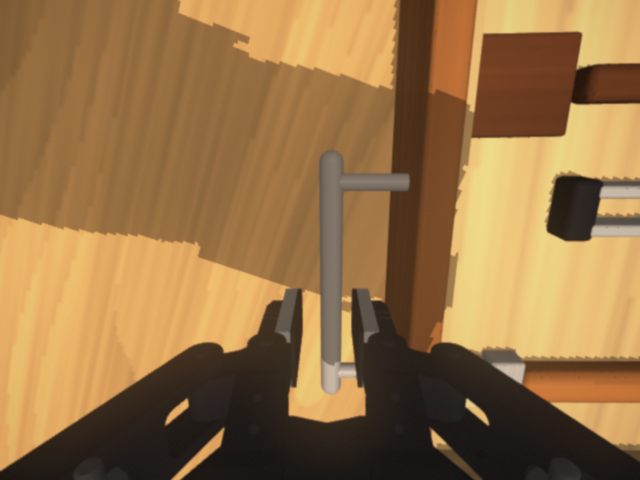

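Call:
step_arm(
  plan=[
    [[0.022,0.001,0,0,0,0,0.5],[0.021,0,0,0,0,0,0.5],[0,0,0,0,0,0,0.5],[0,0,0,0,0,0,1],[0,0,0,0,0,0,1],[0,0,0,0,0,0,1],[0,0,0,0,0,0,1]],
  ],
  squeeze=60,
)

```text
t: 42.18
tool_pos: [418.1, 158.3, 47.1]
ee_rot: [1.4, 1.569, 0.178]
ft_force: [-0.5, 0.3, 8.5]
grip_width: 0.103
```

Call:
step_arm(
  plan=[
    [[0,0.01,0,0,0,0,1],[0,0.02,0,0,0,0,1],[0,0.02,0,0,0,0,1],[0,0.02,0,0,0,0,1],[0,0.02,0,0,0,0,1],[0,0.02,0,0,0,0,1],[0,0.02,0,0,0,0,1],[0,0.02,0,0,0,0,1],[0,0.02,0,0,0,0,1],[0,0.01,0,0,0,0,1],[0,0,0,0,0,0,1]],
  ],
)

```text
t: 43.55
tool_pos: [587.9, 220.2, 47.2]
ee_rot: [1.497, 1.568, 0.276]
ft_force: [-0.4, 1.7, 7.1]
grip_width: 0.106
```

Run:
```python
from h import *
go((595.6,223.1,43),20.1);print(pose()[2]['ft_force'])
```

```text
tcp [587.9 220.2  47.2] yheading 20.0 j6 -0.10 shift(tool mm) [ 4.2  8.2 -0.1] | dyaw -179.9 => wx 179.9 (j6~3.04?) | dyaw 0.1 => wx -0.1 (j6~-0.10?) | dyaw -179.9 => wx 179.9 (j6~3.04?) tilt fix [ 0.    0.01 -0.16]
[-0.37036004  1.70234454  7.11960678]
```

Call:
step_arm(
  plan=[
    [[0,0.004,0,0,0,0,1],[0,0.003,0,0,0,0,1],[0,0.001,0,0,0,0,1],[0,0.001,0,0,0,0,1],[0,0,0,0,0,0,1],[0,0,0,0,0,0,1]],
  ],
)

```text
t: 44.3
tool_pos: [595.5, 223.0, 47.2]
ee_rot: [1.516, 1.569, 0.294]
ft_force: [-0.2, 1.4, 5.7]
grip_width: 0.105
```

Call:
step_arm(
  plan=[
    [[0,0.001,0,0,0,0,1],[0,0.001,0,0,0,0,1],[0,0,0,0,0,0,1]],
  ],
)

```text
t: 44.68
tool_pos: [595.6, 223.1, 47.1]
ee_rot: [-1.583, 1.568, -2.804]
ft_force: [-9.0, -2.7, 12.2]
grip_width: 0.105
```

Call:
step_arm(
  plan=[
    [[0,-0.001,0,0,0,0,0.5],[0,0,0,0,0,0,0.5],[0,0,0,0,0,0,0.5],[0,0,0,0,0,0,0.5],[-0.03,0,0,0,0,0,0.5],[-0.04,0,0,0,0,0,0.5],[-0.05,0,0,0,0,0,0.3],[-0.06,0,0,0,0,0,0],[0,0,0,0,0,0,-0.3]],
  ],
)

```text
t: 45.8
tool_pos: [597.7, 223.6, 230.9]
ee_rot: [1.465, 1.563, 0.244]
ft_force: [-0.6, 0.3, 0.0]
grip_width: 0.65
```

Run:
```python
from h import *
go((550,417.5,220),-66.5)
for n in ('scene','top'): cv2.imwrite(f'pics/z_{n}.png',cams.grab_frame(n))
```

```text
tcp [597.7 223.6 230.9] yheading 20.0 j6 -0.09 shift(tool mm) [  10.9   21.4 -198.5] | dyaw 93.5 => wx -93.5 (j6~-1.73?) | dyaw -86.5 => wx 86.5 (j6~1.42?) | dyaw 93.5 => wx -93.5 (j6~-1.73?) tilt fix [ 0.    0.05 -0.47]
```

View pics/z_scene.png

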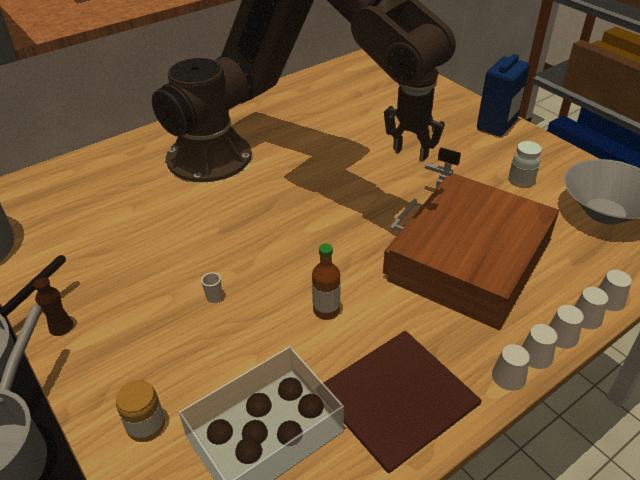

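Call:
step_arm(
  plan=[
    [[0,0.0043,-0.0397,0,0,0,-0.3],[0,0.0043,-0.0397,0,0,0,-0.3],[0,0.0043,-0.0397,0,0,0,-0.3],[0,0.0043,-0.0397,0,0,0,-0.3],[0,0.0043,-0.0397,0,0,0,-0.3],[0,0,0,10.6,0,0,-0.3],[0,0,0,10.6,0,0,-0.3],[0,0,0,10.6,0,0,-0.3],[0,0,0,10.6,0,0,-0.3],[0,0,0,10.6,0,0,-0.3],[0,0,0,10.6,0,0,-0.3],[0,0,0,10.6,0,0,-0.3]],
  ],
)

```text
t: 47.4
tool_pos: [548.1, 416.8, 223.8]
ee_rot: [-0.041, 1.567, -2.564]
ft_force: [0.1, 0.6, -0.3]
grip_width: 0.649
```

Call:
step_arm(
  plan=[
    [[0.02,0,0,10.6,0,0,-0.3],[0.03,0,0,1.7,0,0,-0.3],[0,0,0,0,0,0,-0.3]],
  ],
)

```text
t: 47.78
tool_pos: [547.4, 416.2, 172.3]
ee_rot: [0.159, 1.564, -2.572]
ft_force: [-0.8, -0.2, 0.6]
grip_width: 0.648
```

Run:
```python
from h import *
go((550,417.5,109),-66.5);wr('A_w')
```

```text
tcp [547.4 416.2 172.3] yheading -66.5 j6 1.71 shift(tool mm) [63.2 -0.2 -3.4] | dyaw 180.0 => wx -180.0 (j6~-1.43?) | dyaw -0.0 => wx 0.0 (j6~1.71?) | dyaw 180.0 => wx -180.0 (j6~-1.43?) tilt fix [ 0.    0.38 -0.06]
```

View pics/A_w.png

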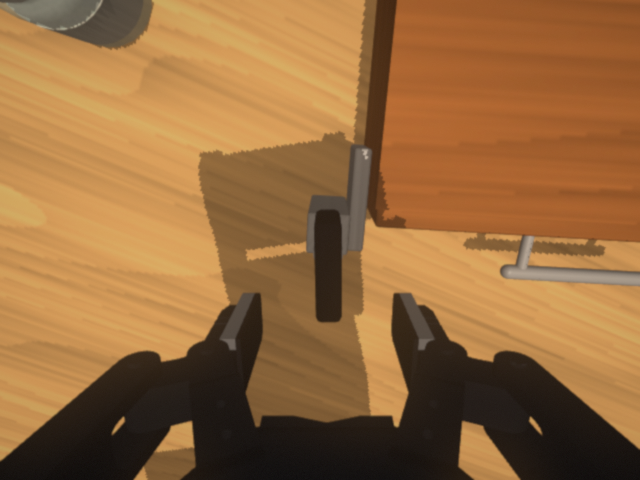

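Aligned with the bar. I'll lower, grip, and turn back counter-clockwise.

Call:
step_arm(
  plan=[
    [[0.03,0,-0.0034,0,0.4,0,-0.3],[0.02,0,0,0,0,0,-0.3],[0.012,0,0,0,0,0,-0.3],[0,0,0,0,0,0,-0.3],[0,0,0,0,0,0,1],[0,0,0,0,0,0,1],[0,0,0,0,0,0,1],[0,0,0,0,0,0,1],[0,0,0,0,0,0,1]],
  ],
)

```text
t: 48.95
tool_pos: [552.4, 417.9, 115.1]
ee_rot: [3.016, 1.563, 0.285]
ft_force: [1.4, -4.6, 5.3]
grip_width: 0.154
```

Call:
step_arm(
  plan=[
    [[0,0,0,-8,0,0,1],[0,0,0,-8,0,0,1],[0,0,0,-8,0,0,1],[0,0,0,-8,0,0,1],[0,0,0,-8,0,0,1],[0,0,0,0,0,0,1]],
  ],
)

```text
t: 49.7
tool_pos: [551.0, 419.3, 115.1]
ee_rot: [2.66, 1.564, 0.629]
ft_force: [-6.1, 2.5, 5.5]
grip_width: 0.152
```

Run:
```python
from h import *
go((550,417.5,109),20);s=pose()[2];print(s['ft_force'],s['torque'],s['grip_width'])
```

```text
tcp [551.  419.3 115.1] yheading -26.4 j6 1.02 shift(tool mm) [ 6.1 -0.1  2.1] | dyaw -133.6 => wx 133.6 (j6~3.35?) | dyaw 46.4 => wx -46.4 (j6~0.21?) | dyaw -133.6 => wx 133.6 (j6~3.35?) tilt fix [ 0.   -0.36 -0.19]
[-6.13578905  2.51924489  5.47534771] [0.77070165 1.32869012 0.21861905] 0.15219757743236753
```

Call:
step_arm(
  plan=[
    [[0,0,0,-8,0,0,1],[0,0,0,-8,0,0,1],[0,0,0,-8,0,0,1],[0,0,0,-8,0,0,1],[0,0,0,-8,0,0,1],[0,0,0,-5,0,0,1],[0,0,0,-2.5,0,0,1],[0,0,0,0,0,0,1]],
  ],
)

```text
t: 50.7
tool_pos: [548.9, 419.2, 115.0]
ee_rot: [2.426, 1.568, 1.221]
ft_force: [-16.4, 2.2, 10.7]
grip_width: 0.152
```

Run:
```python
from h import *
go((550,417.5,109),20);s=pose()[2];print(s['ft_force'],s['torque'],s['grip_width'])
wr('B_w')
```

```text
tcp [548.9 419.2 115. ] yheading 21.0 j6 0.19 shift(tool mm) [6.  0.4 2. ] | dyaw 179.0 => wx -179.0 (j6~-2.94?) | dyaw -1.0 => wx 1.0 (j6~0.21?) | dyaw 179.0 => wx -179.0 (j6~-2.94?) tilt fix [ 0.   -0.14 -0.12]
[-16.37687273   2.2229474   10.73109678] [ 0.44199604  3.13131894 -0.71514292] 0.15184695911164697
```

View pics/B_w.png

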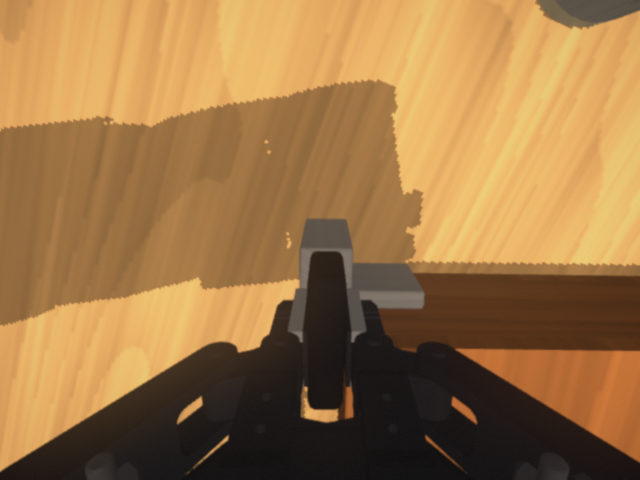

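Heading 21° with back-torque: at the locked stop. Release and rise.

Call:
step_arm(
  plan=[
    [[0,0,0,0,0,0,-0.3],[0,0,0,0,0,0,-0.3],[0,0,0,0,0,0,-0.3],[0,0,0,0,0,0,-0.3],[-0.03,0,0,0,0,0,-0.3],[-0.05,0,0,0,0,0,-0.3],[-0.06,0,0,0,0,0,-0.3],[0,-0.05,0,0,0,0,-0.3],[0,-0.05,0,0,0,0,-0.3],[0,0,0,0,0,0,-0.3]],
  ],
)

```text
t: 52.0
tool_pos: [455.2, 381.4, 254.1]
ee_rot: [1.595, 1.564, 0.392]
ft_force: [-0.0, 1.0, 0.2]
grip_width: 0.652
```

Run:
```python
from h import *
wr('C_w')
cv2.imwrite('pics/C_s.png',cams.grab_frame('scene'));im=cams.grab_frame('top');cv2.imwrite('pics/C_t.png',im)
a,b=cv2.imread('pics/a_top.png'),im
cv2.imwrite('pics/C_cmp.png',np.hstack([cv2.resize(x[150:300,100:250],(400,400),interpolation=cv2.INTER_CUBIC) for x in(a,b)]))
```

```text
(no output)
```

View pics/C_s.png

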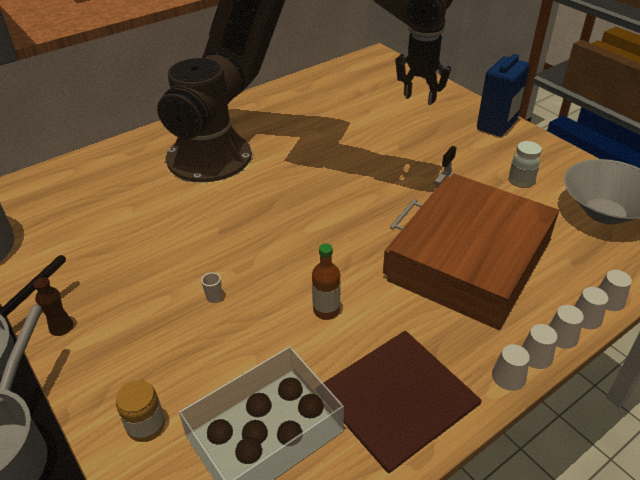

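View pics/C_w.png

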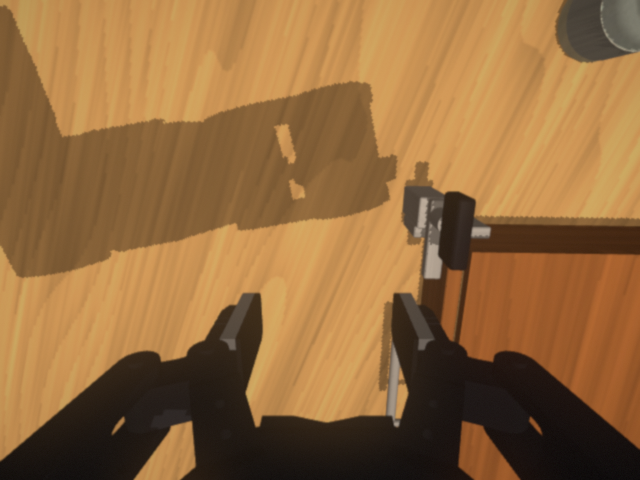

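View pics/C_cmp.png

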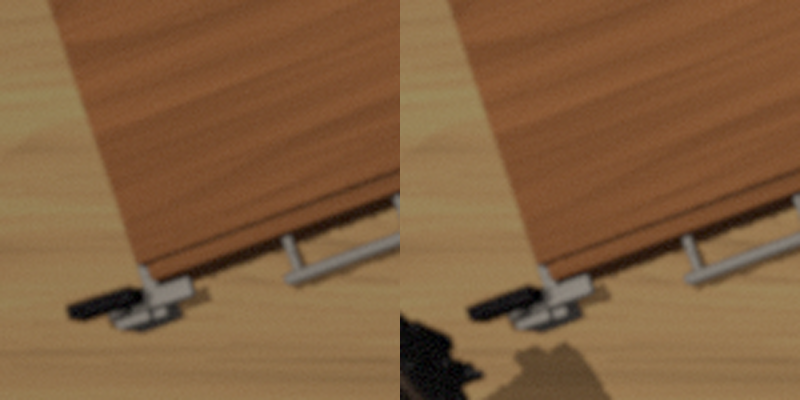

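The latch (tongue across the front) and the closed drawer look the same as in the first picture. The mug at (212,288) and the bottle at (326,290) in the scene view haven't moved, and the arm is clear of everything.

```bash
python3 -c "
from rig import ticket
print(ticket.sign_off())"
```

```text
the job is handed in; nothing more can be done
None
```

The job is handed in, at about 52 s of the 210 s allowed. The sign-off reports no verdict. Three utensils were out (brush, tongs, turner) and all three are in the drawer; I saw no scoop in any view.

I turned the latch free to its stop, pulled the drawer about 190 mm open and laid the three inside. Then I pushed the drawer home until it pressed back with about 9 N, where the handle read the same as before opening. Last, I turned the latch back to its locked stop.

- **Utensils:** my last look inside, just before closing, showed all three lying flat and apart. The tongs had shifted a few centimetres toward the back and left after I released them, probably the announced knock. I estimate they were still well inside.
- **Latch and drawer:** in the final top picture they look the same as at the start.
- **Bystanders and arm:** the cup and bottle stand where they were, and the arm was clear of everything.
- **Disagreement:** the top camera and the wrist camera differed by about 5 to 8 mm near the unit. I used the wrist view there and it proved right.

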